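# Clear the settings of an open desktop PC with the reset button under its drive cage

## Task

Reset this open desktop computer: swing its drive cage up by the green tab until it stands upright, take the orange-handled stylus from the tool stand, and with its tip gently press the small yellow button that sits in its black guard on the board fully down, keeping it down for at least two seconds. Then put the stylus back upright in a free hole of the tool stand, right down on its collar, and fold the drive cage fully home again. Leave everything else where it stands.

Things in the scene. Friction and masses are not known exactly. Their poses are not given: they have to be found in the camera images.
- pc: slim desktop computer lying open on the bench, fixed: steel box 310 (x) by 340 (y) by 95 high, no cover, blue front bezel (12 thick) on its -x side, towards the robot; other walls 3 mm; circuit board on its floor. Origin: centre of its underside; x from bezel to rear panel, y left, z up. Its left part (y 0.015 to 0.135, x -0.085 to 0.065) is roofed over by the drive cage.
- pc_fan (a point): centre of the top of the processor cooler in the computer, a finned block with a black fan, 90 x 90, top 66 mm above the bench. Beside it, along the computer's x, stand two memory modules at y -0.030 and -0.016 (x -0.07 to 0.07), top 46 mm above the bench.
- pc_supply (a point): centre of the top of the dark power supply block in the computer's rear right corner, 150 (x) by 82 (y), top 84 mm above the bench; the screw dish stands on it.
- pc_chip (a point): centre of the top of the finned chip cooler, 40 x 40, top 42 mm above the bench, 54 mm to the left (+y) of the button. All else within 60 mm of the button is lower than the rim of its guard, but for the memory modules, 66 mm to its right.
- drive_cage (a joint): angle (rad) of the drive cage, a silver tray with a drive, 150 long, 120 wide, 26 thick, 0.42 kg, hinged on its rear edge: 0 = folded fully home (underside 66 mm above the bench, hiding the button); grows as its robot-side edge swings up and away from the robot; 1.57 = upright; stop at 1.85. Stiff hinge (0.45 N m): stays where it is left, may start partly open; takes 1 to 6 N at the tab.
- cage_tab (a point): grip point on the cage's green pull tab, moves with it. Tab: 20 wide (point y, along the hinge), 8 thick (point z), sticks out 35 mm from the cage's free edge, away from the hinge (point -x). The point is mid width and thickness, 24 mm out from the cage's edge, 11 mm from the tab's end. Home: 79 mm above the bench, 34 mm from the front bezel's inner face.
- cage_hinge (a point): middle of the cage's hinge line, fixed at (0.065, 0.075, 0.066) in the computer's frame; axes as the computer's, the hinge line runs along y. In the plane of the cage's underside; the tab's grip point is 174 mm from it along the tray and 13 mm above that plane.
- cmos_button (a joint): travel (m) of the reset button: 0 = up, 0.0035 = fully down. Spring: starts to move at about 1.2 N, fully down at 4 N, then solid; springs back when let go.
- cmos_button_top (a point): centre of the top of the small round yellow reset button, 10 mm across, at (-0.020, 0.050, 0.022) in the computer's frame, on its board. It sits in a square black guard: opening 15 x 15 mm, outside 24 x 24, rim 6 mm above the button's top, too narrow for the fingers. Axes as the computer's.
- tool_stand: aluminium tool stand, fixed: plate 180 (x) by 64 (y), 12 thick, on two end walls, top 78 mm above the bench, with four 14 mm through holes in a row along x, 42 mm apart; three hold tools. Origin: centre of its underside. It stands left or right of the computer (the multimeter on the other side).
- stylus: insulated stylus standing tip down in a hole of the stand: white shaft 10 thick, tip tapered to 5 over the lowest 14 mm; white collar 22 across, 70 to 76 mm above the tip; round orange handle 13 thick, 76 to 152 mm. 35 g. Origin: end of the tip; z up along the stylus. Its collar rests on the plate, tip 8 mm above the bench.
- screwdriver_blue: blue-handled screwdriver standing in another hole of the stand: shaft 6 thick, 60 long, handle 20 thick, its top 160 mm above the bench. Origin: end of its shaft. Bystander.
- screwdriver_black: black-handled screwdriver standing in another hole of the stand: shaft 6 thick, 60 long, handle 20 thick, its top 150 mm above the bench. Origin: end of its shaft. Bystander.
- screw_dish: small steel bowl for screws, 60 mm across, 22 high, loose on top of the computer's power supply. Origin: centre of its underside. Bystander.
- spray_can: white spray can with a blue label, 52 mm across, 150 high, standing on the bench. Origin: centre of its underside. Bystander.
- mug: white mug, 80 mm across, 92 high, on the bench. Origin: centre of its underside; handle at its +y. Bystander.
- hard_drive: loose 2.5 inch hard drive, 70 (x) by 100 (y) by 9.5, lying on the bench beside the rear of the computer. Origin: centre of its underside. Bystander.
- tape_roll: yellow roll of tape, 72 mm across, 19 high, lying on the bench beside the rear of the computer. Origin: centre of its underside. Bystander.
- multimeter: orange and black multimeter 185 (x) by 90 (y) by 52 high, fixed on the bench on the side where the tool stand is not. Origin: centre of its underside.
- stand_hole0 (a point): centre of the mouth of the stand's hole at x = -63 mm in its frame, level with the plate's top (78 mm above the bench).
- stand_hole1 (a point): centre of the mouth of the stand's hole at x = -21 mm in its frame, level with the plate's top (78 mm above the bench).
- stand_hole2 (a point): centre of the mouth of the stand's hole at x = 21 mm in its frame, level with the plate's top (78 mm above the bench).
- stand_hole3 (a point): centre of the mouth of the stand's hole at x = 63 mm in its frame, level with the plate's top (78 mm above the bench).
There are look-alikes about, which are no part of the job. Several things have the shape of the stylus; the one meant has the colours described above.

How it is judged:
By the outcome, as a careful person would: the job done as asked, in the order asked, and still so for the second after the job is handed in, with the robot touching nothing.
It also fails if it takes over 72 s, if anything falls off the work surface, if the arm or the gripper's body presses on something with over 40 N, if the wrist force passes 120 N, or if a joint passes its speed limit or range.

## Robot

A 6-joint arm with a two-finger parallel gripper is mounted at the origin on the work surface. World frame = base frame: x ahead of the robot, y to its left, z up, the work surface at z = 0. Lengths are in m, angles in rad, forces in N, time in s.
With the tool pointing down it reaches from about 0.3 to 0.85 m from the base axis. Payload 4.2 kg.
Tool frame: the origin (TCP) lies at the very end of the fingers, on their centre line; the grasp point (between the pads) lies 19 mm behind it; z points along the fingers, y is the line along which they close (so a half turn about z gives the same grasp; the last joint's range is limited). The gripper opens to 91 mm and grips with 3 to 60 N. Pads are 32 mm wide; open, the fingers measure 118 mm over their backs; the gripper's body (76 mm by 178 mm) begins 60 mm behind the grasp point.
Start: joints at [1.306, 0.32, 1.565, -0, 1.257, -0.02], TCP at [0.139, 0.558, 0.174] pointing down, gripper open.
Joint ranges: [-3.11, 3.11], [-0.84, 2.01], [0.21, 2.61], [-1.34, 4.49], [0.05, 2.63], [-2.56, 2.56]. Speed limits (rad/s): [2.57, 2.57, 3.14, 3.14, 3.14, 3.14].

## Interface

Orientations are given as a 3x3 rotation matrix whose columns are the frame's x, y, z axes.
In Python, from rig import arm gives the robot as it stands.
- The arm moves only by the shell command python3 -m creep 'ROWS' [FORCE]. ROWS is JSON, a list of rows, each an object of numbers: "dx", "dy", "dz": the shift along the tool's x, y, z as a fraction of full scale; "ax", "ay", "az": the turn, a rotation vector about the tool's x, y, z as a fraction of full scale; "hand": the finger opening in mm, from 0 to 91.2. In form: [{"dx": .., "dy": .., "dz": .., "ax": .., "ay": .., "az": .., "hand": ..}, ...]. A call has 1 to 8 rows; each row shifts and turns the commanded pose from where the row before left it, along the tool's axes as they then stand; what a row does not reach is not made up. Full scale, the value 1, is 20 mm for a shift and 45 degrees for a turn. A row lasts 1/12 s, in which the tool goes at most 41.7 mm and 7.16 degrees, less where a joint would pass 70% of its speed; a pose out of reach is approached as far as the arm can. A call with a number of a shift or a turn outside -1 to 1 is refused whole. A call with a gripper value outside its range is refused whole. The fingers move at their own pace and stop on an object; FORCE is the grip in N (left out, the last holds). Time passes only in rows, so rows that do not move let the fingers close. It gives the time, the measured TCP pose, the force, the opening and the grip force at its end, in the units of the state.
- arm.observe(): the state, without advancing time (a new reading comes with each control period).
- arm.get_image(name): name is "side" or "top"; returns (picture, depth): 480x640x3 uint8, red, green, blue; 480x640 float32, m along the optical axis (not along the pixel's ray), 0 where there is no reading.
- arm.camera_info(name): a dict with "camera_matrix" (3x3 intrinsics, pixels), "k1" (the pictures are not rectified: a ray, as slopes to the right and down, at radius r is drawn at 1 + k1 r^2 times it, then the intrinsics apply), "R" (3x3) and "t" (3): a world point X has camera coordinates R X + t. Camera axes: x right, y down, z forward; pixel columns grow to the right and rows downward; lengths in m; the calibration is good to about 2 mm. A picture is of the moment at which its call begins. camera_info takes no time and is no camera call.
- arm.job_done(): hands the job in; it is judged then, once.
The state is a dict: "time_s": time; "joint_positions": joint angles; "qvel": joint speeds; "tau": joint torques, N m; "position": TCP position; "orientation": TCP orientation; "ft_force": force on the tool from outside, world axes, zero at the start; "ft_torque": the same for the moment, N m; "width": opening from 0.0 (shut) to 1.0 (fully open); "finger_force": force on a finger pad.
Only numpy, scipy, OpenCV 4.12 (cv2) and the standard library are available. Lean on these libraries where they do the work, as an engineer would, in place of code of your own. Each camera call takes 0.05 s, during which the arm holds its last target. There are 200 camera calls.

## Working session

There is one attempt and no reset: what is moved stays moved. The work goes in short steps, Python scripts to look and compute and a shell command to move; the robot and the scene stay as the last step left them, time stands still between calls to the robot, and variables do not carry over. Pictures are saved under pics/ and viewed, at most 10 in all, crops included, and the job is handed in when it is done.

```bash
ls; mkdir -p pics; cat > h.py <<'E'
import numpy as np, cv2
from rig import arm
def rays(name,uv):
    c=arm.camera_info(name);K=np.array(c["camera_matrix"]);R=np.array(c["R"]);t=np.array(c["t"])
    uv=np.atleast_2d(np.array(uv,float));d=(uv-K[[0,1],2])/K[[0,1],[0,1]]
    s=d.copy()
    for _ in range(20): s=d/(1+c["k1"]*(s**2).sum(1,keepdims=True))
    return -R.T@t,s,R,t
def onplane(name,uv,z):
    o,s,R,t=rays(name,uv);D=np.c_[s,np.ones(len(s))]@R
    return o+D*((z-o[2])/D[:,2])[:,None]
def atdepth(name,uv,dep):
    o,s,R,t=rays(name,uv);return o+(np.c_[s,np.ones(len(s))]@R)*np.atleast_1d(dep)[:,None]
def cloud(name,dep):
    v,u=np.mgrid[:480,:640];return atdepth(name,np.c_[u.ravel(),v.ravel()],dep.ravel()).reshape(480,640,3)
def proj(name,X):
    c=arm.camera_info(name);K=np.array(c["camera_matrix"]);p=np.atleast_2d(X)@np.array(c["R"]).T+np.array(c["t"])
    s=p[:,:2]/p[:,2:];s=s*(1+c["k1"]*(s**2).sum(1,keepdims=True));return s*K[[0,1],[0,1]]+K[[0,1],2]
E
python3 - <<'E'
from h import *
for n in("side","top"):
    a,d=arm.get_image(n);np.savez(f"{n}0.npz",a=a,d=d);cv2.imwrite(f"pics/{n}0.png",a[:,:,::-1])
    c=arm.camera_info(n);print(n,-np.array(c["R"]).T@np.array(c["t"]),np.round(c["R"],2).tolist(),c["camera_matrix"],c["k1"])
s=arm.observe();print(s)
E
```

```text
pics
side [ 0.31202731 -1.0986356   1.04507764] [[0.98, -0.21, -0.02], [-0.15, -0.64, -0.76], [0.15, 0.74, -0.65]] [[619.75760419   0.         309.81847402]
 [  0.         619.75760419 239.81770013]
 [  0.           0.           1.        ]] -0.11352843605836872
top [ 0.37195849 -0.00857148  1.46613768] [[0.02, -1.0, -0.01], [-0.99, -0.01, -0.13], [0.13, 0.02, -0.99]] [[566.602302     0.         312.35135734]
 [  0.         566.602302   230.87753065]
 [  0.           0.           1.        ]] -0.042951106820178414
{'time_s': 0.1, 'joint_positions': array([ 1.30601000e+00,  3.20224751e-01,  1.56552784e+00,  3.72007100e-05,
        1.25734920e+00, -1.99971904e-02]), 'qvel': array([ 0.0004485 , -0.00212391, -0.00239465,  0.00133943,  0.00029525,
       -0.0002145 ]), 'tau': array([ 5.24346433e-04, -4.13332772e+01, -2.32509255e+01,  7.30965030e-02,
        4.21612593e-02, -5.40652297e-05]), 'position': array([0.13921052, 0.55739552, 0.17321756]), 'orientation': array([[-9.70185649e-01,  2.42362585e-01, -4.29100257e-04],
       [ 2.42362956e-01,  9.70184571e-01, -1.44727885e-03],
       [ 6.55402047e-05, -1.50812718e-03, -9.99998861e-01]]), 'ft_force': array([-0.05237674,  0.43776284, -0.34739126]), 'ft_torque': array([-0.01254387, -0.0055754 , -0.00274572]), 'finger_force': 0.0, 'width': 0.9984199688221158}
```

View pics/top0.png

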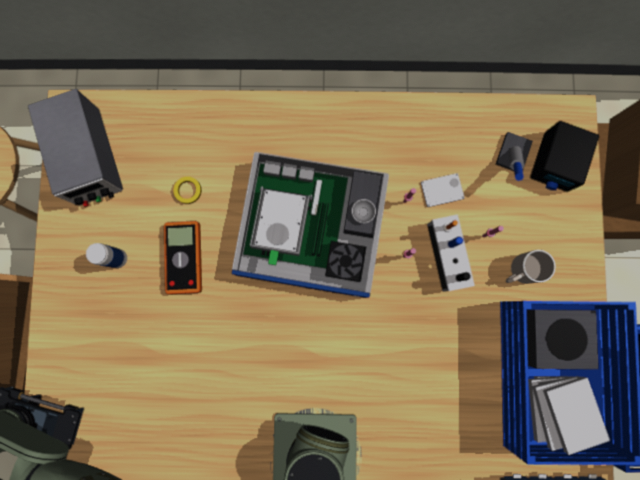

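View pics/side0.png

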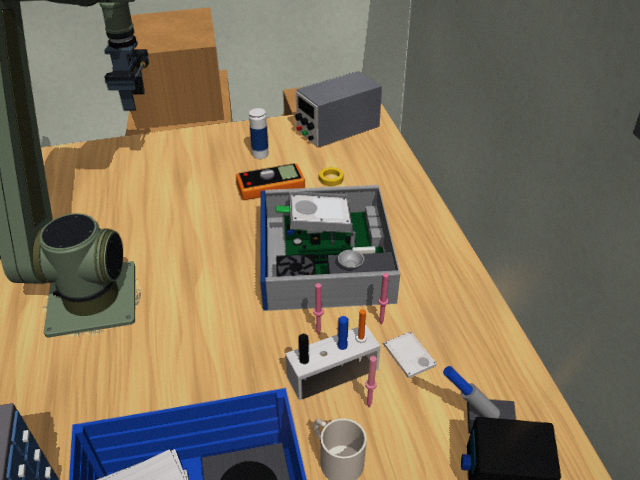

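Look-alikes to the stylus: pink/magenta ones at side (318,305), (384,298), (372,380), and the orange-handled one in the stand at side (362,325) / top (450,226), which fits the description. The free hole is between black and blue, at top (455,260). The green tab is at top (273,258).

```bash
python3 - <<'E'
from h import *
T=np.load("top0.npz");S=np.load("side0.npz")
C=cloud("top",T["d"]);Cs=cloud("side",S["d"])
z=C[...,2];print("bench z",np.median(z[300:340,300:400]),np.median(Cs[250:300,180:230,2]))
def box(m,h):
    m=m.astype(np.uint8);n,l,st,_=cv2.connectedComponentsWithStats(m)
    k=1+np.argmax(st[1:,4]);p=np.argwhere(l==k)[:,::-1]
    r=cv2.minAreaRect(onplane("top",p,h)[:,:2].astype(np.float32)*1000);print(h,r,len(p));return r
roi=np.zeros(z.shape,bool);roi[140:310,220:400]=1
m=roi&(z>.03);box(m,.095)
roi2=np.zeros(z.shape,bool);roi2[205:300,420:482]=1
box(roi2&(z>.066)&(z<.09),.078)
for n,I,c,(a,b,e,f) in(("top",T["a"],C,(425,475,210,295)),("side",S["a"],Cs,(280,390,290,370))):
    h=cv2.cvtColor(I,cv2.COLOR_RGB2HSV)
    for nm,lo,hi in(("orange",(5,150,90),(20,255,255)),("green",(50,180,120),(70,255,255))):
        k=cv2.inRange(h,lo,hi);n_,l,st,ce=cv2.connectedComponentsWithStats(k)
        for i in range(1,n_):
            if st[i,4]>12:
                q=c[l==i];print(n,nm,st[i],ce[i].round(1),np.median(q,0).round(3),q.min(0).round(3),q.max(0).round(3))
# drive top tilt
q=C[200:240,262:300].reshape(-1,3);A=np.c_[q[:,:2],np.ones(len(q))];print("plane",np.linalg.lstsq(A,q[:,2],rcond=None)[0],q[:,2].min(),q[:,2].max())
a=cv2.resize(T["a"][145:305,225:395],None,fx=3,fy=3,interpolation=2);b=cv2.resize(S["a"][290:400,280:400],None,fx=2.4,fy=2.4,interpolation=2)
o=np.zeros((480,800,3),np.uint8);o[:480,:510]=a;o[:b.shape[0],512:512+b.shape[1]]=b
t2=cv2.resize(T["a"][205:300,420:485],None,fx=2.2,fy=2.2,interpolation=2);o[268:268+t2.shape[0],512:512+t2.shape[1]]=t2
cv2.imwrite("pics/c1.png",o[:,:,::-1])
E
```

```text
bench z 6.174580778661731e-05 -0.00029073274026825136
0.095 ((570.9024658203125, 17.913162231445312), (341.8021545410156, 313.1349182128906), 81.1848373413086) 5366
0.078 ((507.13494873046875, -330.52630615234375), (180.51614379882812, 67.01787567138672), 11.90018081665039) 1631
top orange [163 221  39  74 829] [185.3 258.9] [0.478 0.318 0.037] [ 0.372 -0.009 -0.005] [0.582 0.41  1.466]
top orange [452 221   5   5  15] [454.1 222.8] [ 0.566 -0.317  0.159] [ 0.563 -0.32   0.152] [ 0.571 -0.313  0.165]
side orange [176  11  12   8  28] [182.6  14.8] [0.311 1.39  0.148] [0.284 1.351 0.144] [0.329 1.431 0.155]
side orange [147  13  12   6  23] [152.3  15.3] [0.188 1.427 0.147] [0.167 1.399 0.143] [0.213 1.454 0.15 ]
side orange [ 132   44   93   89 2980] [179.8  89.2] [ 0.266  1.044 -0.012] [ 0.056 -1.099 -0.161] [0.432 1.396 1.045]
side orange [207  46   9   6  23] [210.7  48.7] [0.391 1.041 0.139] [ 0.312 -1.099  0.127] [0.408 1.055 1.045]
side orange [142  67  10  10  32] [146.2  71.6] [0.153 1.047 0.079] [ 0.138 -1.099  0.059] [0.312 1.059 1.045]
side orange [126 128  14   8  36] [132.1 131.1] [ 0.058  1.042 -0.154] [ 0.037  1.012 -0.161] [ 0.085  1.066 -0.147]
side orange [236 163  69  37 719] [268.3 185.9] [0.468 0.305 0.03 ] [ 0.312 -1.099 -0.004] [0.592 0.44  1.045]
side orange [359 309   7  30 182] [361.6 322.7] [ 0.567 -0.325  0.131] [ 0.562 -0.329 -0.001] [ 0.622 -0.172  0.162]
side green [276 206  13   6  46] [281.7 208.3] [0.482 0.104 0.105] [0.47  0.095 0.099] [0.5   0.118 0.109]
plane [-0.86537455 -0.38153131  0.63801865] 0.0687055339100584 1.4661376751593511
```

View pics/c1.png

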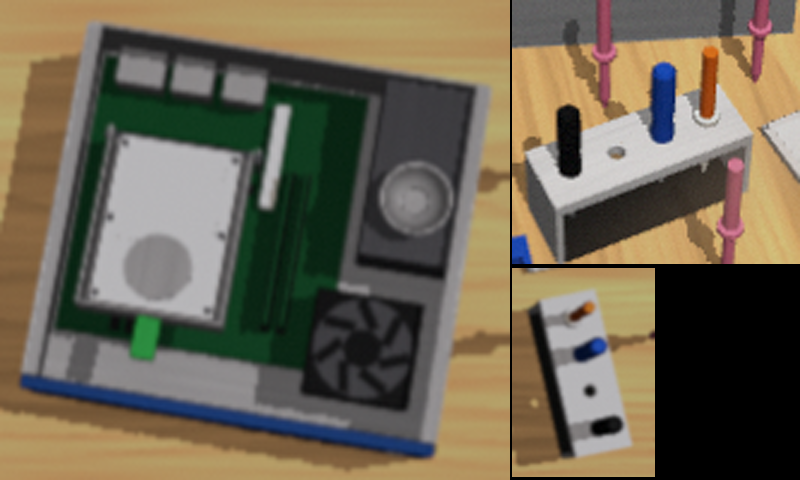

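```bash
cat >> h.py <<'E'
def plan(x,y,z,yaw):
    "yaw (deg) = heading of tool y; print turn (az total) and shift in full-scale units, after turn, in tool axes"
    s=arm.observe();R=s["orientation"];a=np.deg2rad(yaw)
    ty=np.array([np.cos(a),np.sin(a),0]);tz=np.array([0,0,-1.]);Rt=np.c_[np.cross(ty,tz),ty,tz]
    rv=cv2.Rodrigues(R.T@Rt)[0].ravel()
    print("t",round(s["time_s"],2),"pos",s["position"].round(4),"turn/45deg",(rv/np.deg2rad(45)).round(3),"shift/20mm",((np.array([x,y,z])-s["position"])@Rt/.02).round(2),"F",s["ft_force"].round(1),"w",round(s["width"]*91.2,1),"ff",round(s["finger_force"],1))
E
python3 -c "
from h import *
plan(.480,.107,.16,81.2)"
```

```text
t 0.1 pos [0.1392 0.5574 0.1732] turn/45deg [-0.002 -0.    -0.116] shift/20mm [-20.28 -19.65   0.66] F [-0.1  0.4 -0.3] w 91.1 ff 0.0
```

```bash
python3 -m creep '[{"az":-0.116,"hand":45},{"dx":-0.9,"dy":-0.9},{"dx":-1,"dy":-1},{"dx":-1,"dy":-1},{"dx":-1,"dy":-1},{"dx":-1,"dy":-1},{"dx":-1,"dy":-1},{"dx":-1,"dy":-1}]' 12
python3 -m creep '[{"dx":-1,"dy":-1},{"dx":-1,"dy":-1},{"dx":-1,"dy":-1},{"dx":-1,"dy":-1},{"dx":-1,"dy":-1},{"dx":-1,"dy":-1},{"dx":-1,"dy":-1},{"dx":-1,"dy":-1}]'
python3 -m creep '[{"dx":-1,"dy":-1},{"dx":-1,"dy":-1},{"dx":-1,"dy":-1},{"dx":-1,"dy":-1},{"dx":-0.4,"dy":0},{}]'
python3 -c "
from h import *
plan(.480,.107,.082,81.2)
a,d=arm.get_image('side');cv2.imwrite('pics/s2.png',cv2.resize(a[100:340,180:440],None,fx=2.3,fy=2.3)[:,:,::-1])"
```

```text
t 0.1 pos [0.1392 0.5574 0.1732] turn/45deg [-0.002 -0.    -0.116] shift/20mm [-20.28 -19.65   4.56] F [-0.1  0.4 -0.3] w 91.1 ff 0.0invalid input
invalid input
invalid input
```

View pics/s2.png

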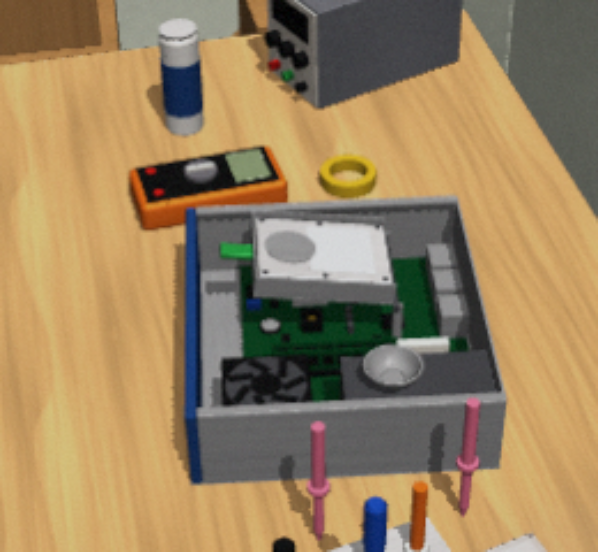

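The arm did not move because the rows were refused; they probably need every key. The picture shows the cage slightly open, with the tab at about crop (237,250) and the yellow button under the cage at crop (312,318).

```bash
python3 -m creep '[{"dx":0,"dy":0,"dz":0,"ax":0,"ay":0,"az":-0.116,"hand":45},{"dx":-0.9,"dy":-0.9,"dz":0,"ax":0,"ay":0,"az":0,"hand":45},{"dx":-1,"dy":-1,"dz":0,"ax":0,"ay":0,"az":0,"hand":45}]' 12
```

```text
time_s: 0.4
position: [0.1707, 0.5147, 0.1733]
orientation: [[-0.989, 0.151, -0.0], [0.151, 0.989, -0.0], [0.0, -0.001, -1.0]]
ft_force: [-0.2, -0.2, -0.0]
width: 0.812
finger_force: 0.0
```

```bash
python3 -m creep '[{"dx":-1,"dy":-1,"dz":0,"ax":0,"ay":0,"az":0,"hand":45},{"dx":-1,"dy":-1,"dz":0,"ax":0,"ay":0,"az":0,"hand":45},{"dx":-1,"dy":-1,"dz":0,"ax":0,"ay":0,"az":0,"hand":45},{"dx":-1,"dy":-1,"dz":0,"ax":0,"ay":0,"az":0,"hand":45},{"dx":-1,"dy":-1,"dz":0,"ax":0,"ay":0,"az":0,"hand":45},{"dx":-1,"dy":-1,"dz":0,"ax":0,"ay":0,"az":0,"hand":45},{"dx":-1,"dy":-1,"dz":0,"ax":0,"ay":0,"az":0,"hand":45},{"dx":-1,"dy":-1,"dz":0,"ax":0,"ay":0,"az":0,"hand":45}]' >/dev/null
python3 -m creep '[{"dx":-1,"dy":-1,"dz":0,"ax":0,"ay":0,"az":0,"hand":45},{"dx":-1,"dy":-1,"dz":0,"ax":0,"ay":0,"az":0,"hand":45},{"dx":-1,"dy":-1,"dz":0,"ax":0,"ay":0,"az":0,"hand":45},{"dx":-1,"dy":-1,"dz":0,"ax":0,"ay":0,"az":0,"hand":45},{"dx":-1,"dy":-1,"dz":0,"ax":0,"ay":0,"az":0,"hand":45},{"dx":-1,"dy":-1,"dz":0,"ax":0,"ay":0,"az":0,"hand":45},{"dx":-1,"dy":-1,"dz":0,"ax":0,"ay":0,"az":0,"hand":45},{"dx":-1,"dy":-1,"dz":0,"ax":0,"ay":0,"az":0,"hand":45}]' >/dev/null
python3 -m creep '[{"dx":-1,"dy":-1,"dz":0,"ax":0,"ay":0,"az":0,"hand":45},{"dx":-1,"dy":-0.8,"dz":0,"ax":0,"ay":0,"az":0,"hand":45},{"dx":-0.4,"dy":0,"dz":0,"ax":0,"ay":0,"az":0,"hand":45},{"dx":0,"dy":0,"dz":0,"ax":0,"ay":0,"az":0,"hand":45}]' >/dev/null
python3 -c "
from h import *
plan(.480,.107,.082,81.2)"
```

```text
t 2.07 pos [0.4816 0.1057 0.1736] turn/45deg [ 0.     0.    -0.003] shift/20mm [0.09 0.05 4.58] F [-0.5  0.2 -0. ] w 44.9 ff 0.0
```

```bash
python3 -m creep '[{"dx":0.09,"dy":0.05,"dz":1,"ax":0,"ay":0,"az":0,"hand":45},{"dx":0,"dy":0,"dz":1,"ax":0,"ay":0,"az":0,"hand":45},{"dx":0,"dy":0,"dz":1,"ax":0,"ay":0,"az":0,"hand":45},{"dx":0,"dy":0,"dz":0.8,"ax":0,"ay":0,"az":0,"hand":45},{"dx":0,"dy":0,"dz":0.6,"ax":0,"ay":0,"az":0,"hand":45},{"dx":0,"dy":0,"dz":0,"ax":0,"ay":0,"az":0,"hand":10},{"dx":0,"dy":0,"dz":0,"ax":0,"ay":0,"az":0,"hand":10},{"dx":0,"dy":0,"dz":0,"ax":0,"ay":0,"az":0,"hand":10}]' 15
python3 -m creep '[{"dx":0,"dy":0,"dz":0,"ax":0,"ay":0,"az":0,"hand":10},{"dx":0,"dy":0,"dz":0,"ax":0,"ay":0,"az":0,"hand":10}]' 15
python3 - <<'E'
from h import *
# arc: grip point rel hinge, tool deltas from theta0
import math
p=lambda t:np.array([-(.174*math.cos(t)-.013*math.sin(t)),.174*math.sin(t)+.013*math.cos(t)])
z=arm.observe()["position"][2]+.019-.066
th=.1
from scipy.optimize import brentq
th=brentq(lambda t:p(t)[1]-z,0,.5);print("theta by z",th)
g=np.linspace(.13,1.62,17)
d=np.diff([p(t) for t in g],axis=0)/.02
print([(round(-a,2),round(-b,2)) for a,b in d])
E
```

```text
time_s: 2.73
position: [0.4788, 0.1084, 0.0868]
orientation: [[-0.988, 0.152, 0.001], [0.152, 0.988, 0.001], [-0.001, 0.001, -1.0]]
ft_force: [0.2, 0.8, -1.0]
width: 0.306
finger_force: 0.0
time_s: 2.9
position: [0.4792, 0.108, 0.0869]
orientation: [[-0.988, 0.153, 0.002], [0.153, 0.988, 0.001], [-0.002, 0.001, -1.0]]
ft_force: [-0.1, 0.0, 0.3]
width: 0.16
finger_force: 0.0
theta by z 0.15604380605898815
[(np.float64(-0.2), np.float64(-0.79)), (np.float64(-0.27), np.float64(-0.76)), (np.float64(-0.34), np.float64(-0.74)), (np.float64(-0.41), np.float64(-0.7)), (np.float64(-0.47), np.float64(-0.66)), (np.float64(-0.53), np.float64(-0.61)), (np.float64(-0.59), np.float64(-0.56)), (np.float64(-0.64), np.float64(-0.5)), (np.float64(-0.68), np.float64(-0.44)), (np.float64(-0.72), np.float64(-0.38)), (np.float64(-0.75), np.float64(-0.31)), (np.float64(-0.78), np.float64(-0.24)), (np.float64(-0.8), np.float64(-0.16)), (np.float64(-0.81), np.float64(-0.09)), (np.float64(-0.81), np.float64(-0.01)), (np.float64(-0.81), np.float64(0.06))]
```

```bash
python3 -m creep '[{"dx":0,"dy":0,"dz":0,"ax":0,"ay":0,"az":0,"hand":10},{"dx":0,"dy":0,"dz":0,"ax":0,"ay":0,"az":0,"hand":10}]' 15
python3 -c "
from h import *
a,d=arm.get_image('side')
C=cloud('side',d);h=cv2.cvtColor(a,cv2.COLOR_RGB2HSV);k=cv2.inRange(h,(50,180,100),(70,255,255));k[:180]=0;k[225:]=0
q=C[k>0];print(len(q),q.min(0),np.median(q,0),q.max(0))
cv2.imwrite('pics/s3.png',cv2.resize(a[100:300,200:400],None,fx=3,fy=3,interpolation=2)[:,:,::-1])"
```

```text
time_s: 3.07
position: [0.4789, 0.1077, 0.0864]
orientation: [[-0.988, 0.153, 0.001], [0.153, 0.988, 0.0], [-0.001, 0.0, -1.0]]
ft_force: [0.1, 0.5, 0.2]
width: 0.113
finger_force: 0.0
18 [0.48997643 0.09398886 0.09702261] [0.49517187 0.10329864 0.10272998] [0.50103397 0.11180397 0.10805821]
```

View pics/s3.png

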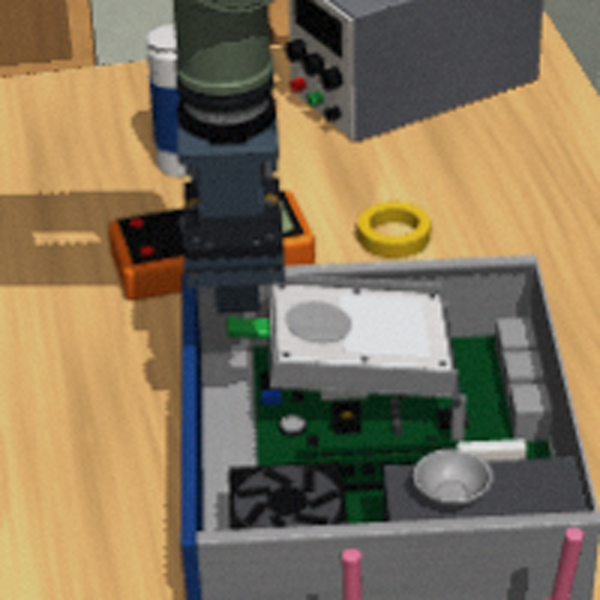

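```bash
python3 -c "
from h import *
print('proj TCP side/top',proj('side',arm.observe()['position']),proj('top',arm.observe()['position']))
a,d=arm.get_image('side');C=cloud('side',d)
for v in range(190,214,2):
  print(v,[tuple((C[v,u]*1000).round().astype(int)) for u in(277,281,285)],a[v,279])
S=np.load('side0.npz');C=cloud('side',S['d'])
print('before')
for v in range(203,214,2):
  print(v,[tuple((C[v,u]*1000).round().astype(int)) for u in(277,281,285)],S['a'][v,279])
T=np.load('top0.npz');h=cv2.cvtColor(T['a'],cv2.COLOR_RGB2HSV);k=cv2.inRange(h,(50,150,100),(70,255,255));k[:245]=0;k[270:]=0
p=np.argwhere(k>0)[:,::-1];q=cloud('top',T['d'])[k>0];print(len(p),p.min(0),p.max(0),p.mean(0),np.median(q,0),q.min(0),q.max(0));print(onplane('top',p.mean(0),.1))
"
```

```text
proj TCP side/top [[279.74436815 213.5883388 ]] [[273.6111063  260.52724803]]
190 [(np.int64(465), np.int64(30), np.int64(216)), (np.int64(474), np.int64(28), np.int64(216)), (np.int64(483), np.int64(25), np.int64(217))] [32 40 44]
192 [(np.int64(464), np.int64(26), np.int64(214)), (np.int64(474), np.int64(28), np.int64(211)), (np.int64(482), np.int64(23), np.int64(213))] [41 50 60]
194 [(np.int64(465), np.int64(31), np.int64(205)), (np.int64(473), np.int64(23), np.int64(209)), (np.int64(482), np.int64(27), np.int64(205))] [43 50 58]
196 [(np.int64(473), np.int64(95), np.int64(151)), (np.int64(482), np.int64(94), np.int64(150)), (np.int64(492), np.int64(91), np.int64(151))] [25 33 36]
198 [(np.int64(472), np.int64(93), np.int64(147)), (np.int64(482), np.int64(93), np.int64(145)), (np.int64(491), np.int64(90), np.int64(146))] [25 31 36]
200 [(np.int64(472), np.int64(94), np.int64(140)), (np.int64(482), np.int64(96), np.int64(137)), (np.int64(491), np.int64(90), np.int64(139))] [26 31 36]
202 [(np.int64(472), np.int64(97), np.int64(132)), (np.int64(481), np.int64(90), np.int64(135)), (
[... 1276 characters left out ...]
9), np.int64(104))] [ 38 153  63]
209 [(np.int64(472), np.int64(100), np.int64(108)), (np.int64(481), np.int64(98), np.int64(108)), (np.int64(492), np.int64(103), np.int64(102))] [ 39 157  68]
211 [(np.int64(472), np.int64(102), np.int64(100)), (np.int64(481), np.int64(97), np.int64(102)), (np.int64(491), np.int64(96), np.int64(101))] [ 31 116  50]
213 [(np.int64(484), np.int64(200), np.int64(16)), (np.int64(495), np.int64(197), np.int64(16)), (np.int64(506), np.int64(198), np.int64(14))] [84 87 85]
96 [269 251] [277 263] [272.96875    256.95833333] [0.48582273 0.10764626 0.10544584] [ 0.37195849 -0.00857148  0.09874134] [0.50090939 0.11765644 1.46613768]
[[0.48636581 0.10823669 0.1       ]]
```

```bash
python3 -c "
from h import *
S=np.load('side0.npz');C=cloud('side',S['d'])
print(proj('side',[.139,.558,.174]))
for v in range(70,116,3):
  print(v,[tuple((C[v,u]*1000).round().astype(int).tolist()) for u in(116,122,128,134)],S['a'][v,128])
s=arm.observe();print(s)
"
```

```text
[[136.41394603 113.11630528]]
70 [(113, 516, 333), (131, 504, 336), (146, 500, 335), (160, 524, 322)] [30 36 43]
73 [(114, 493, 334), (130, 494, 332), (146, 487, 333), (151, 597, 281)] [30 29 35]
76 [(115, 476, 333), (132, 465, 336), (147, 466, 334), (159, 496, 318)] [27 27 31]
79 [(114, 470, 328), (130, 468, 326), (145, 465, 326), (158, 491, 312)] [19 21 22]
82 [(112, 476, 317), (128, 469, 318), (143, 473, 313), (158, 478, 309)] [35 43 51]
85 [(109, 485, 304), (125, 481, 304), (141, 473, 305), (157, 474, 302)] [25 31 35]
88 [(108, 474, 300), (123, 481, 294), (140, 473, 296), (155, 475, 293)] [36 44 51]
91 [(-39, 1589, -243), (119, 504, 275), (135, 502, 274), (140, 604, 222)] [25 30 36]
94 [(-38, 1561, -244), (117, 502, 267), (133, 503, 264), (139, 606, 212)] [23 27 32]
97 [(-42, 1565, -261), (115, 506, 256), (132, 501, 256), (91, 1046, -16)] [24 33 35]
100 [(-46, 1572, -279), (114, 498, 251), (130, 497, 249), (89, 1044, -27)] [40 46 55]
103 [(-50, 1580, -298), (110, 517, 232), (128, 504, 237), (143, 509, 232)] [37 44 53]
106 [(-53, 1577, -312), (110, 505, 229), (126, 508, 226), (142
[... 404 characters left out ...]
-04,
        9.90580403e-01, -1.21942025e+00]), 'qvel': array([ 0.00105733,  0.0029524 ,  0.00251715,  0.00190528, -0.00181319,
       -0.00059678]), 'tau': array([ 2.67411419e-02, -3.50682127e+01, -1.99864769e+01, -4.10678374e-03,
        8.30539595e-02,  3.33806674e-04]), 'position': array([0.47874992, 0.10760677, 0.08616001]), 'orientation': array([[-9.88185296e-01,  1.53263325e-01,  4.18134208e-04],
       [ 1.53263414e-01,  9.88185352e-01,  1.89392722e-04],
       [-3.84167141e-04,  2.51239780e-04, -9.99999895e-01]]), 'ft_force': array([-0.5228648 , -0.26422895, -0.18214716]), 'ft_torque': array([ 0.00199892, -0.00352452, -0.0089383 ]), 'finger_force': 0.0, 'width': 0.10582390853880842}
```

The calibrated depth shows the real finger ends about 41 mm above the reported TCP, both at the start and now. The reported tool length is therefore wrong, and I'll subtract that offset. The fingers closed above the tab without touching it, so I'll reopen, go 44 mm lower and grip.

```bash
python3 -m creep '[{"dx":0,"dy":0,"dz":0,"ax":0,"ay":0,"az":0,"hand":45},{"dx":0,"dy":0,"dz":0,"ax":0,"ay":0,"az":0,"hand":45},{"dx":-0.1,"dy":0,"dz":0,"ax":0,"ay":0,"az":0,"hand":45},{"dx":0,"dy":0,"dz":0,"ax":0,"ay":0,"az":0,"hand":45},{"dx":0,"dy":0,"dz":0.5,"ax":0,"ay":0,"az":0,"hand":45},{"dx":0,"dy":0,"dz":0.6,"ax":0,"ay":0,"az":0,"hand":45},{"dx":0,"dy":0,"dz":0.6,"ax":0,"ay":0,"az":0,"hand":45},{"dx":0,"dy":0,"dz":0.5,"ax":0,"ay":0,"az":0,"hand":45}]' 15
python3 -m creep '[{"dx":0,"dy":0,"dz":0,"ax":0,"ay":0,"az":0,"hand":10},{"dx":0,"dy":0,"dz":0,"ax":0,"ay":0,"az":0,"hand":10},{"dx":0,"dy":0,"dz":0,"ax":0,"ay":0,"az":0,"hand":10},{"dx":0,"dy":0,"dz":0,"ax":0,"ay":0,"az":0,"hand":10},{"dx":0,"dy":0,"dz":0,"ax":0,"ay":0,"az":0,"hand":10},{"dx":0,"dy":0,"dz":0,"ax":0,"ay":0,"az":0,"hand":10}]' 15
```

```text
time_s: 3.83
position: [0.48, 0.1072, 0.0405]
orientation: [[-0.988, 0.153, -0.001], [0.153, 0.988, -0.0], [0.001, -0.0, -1.0]]
ft_force: [-0.1, 0.2, 0.0]
width: 0.493
finger_force: 0.0
time_s: 4.33
position: [0.4812, 0.1075, 0.0425]
orientation: [[-0.988, 0.153, 0.002], [0.153, 0.988, 0.0], [-0.002, 0.001, -1.0]]
ft_force: [0.5, 0.4, -0.6]
width: 0.216
finger_force: 15.0
```

```bash
python3 -m creep '[{"dx":-0.2,"dy":0,"dz":-0.79,"ax":0,"ay":0,"az":0,"hand":10},{"dx":-0.27,"dy":0,"dz":-0.76,"ax":0,"ay":0,"az":0,"hand":10},{"dx":-0.34,"dy":0,"dz":-0.74,"ax":0,"ay":0,"az":0,"hand":10},{"dx":-0.41,"dy":0,"dz":-0.7,"ax":0,"ay":0,"az":0,"hand":10},{"dx":-0.47,"dy":0,"dz":-0.66,"ax":0,"ay":0,"az":0,"hand":10},{"dx":0,"dy":0,"dz":0,"ax":0,"ay":0,"az":0,"hand":10}]' 15
python3 -m creep '[{"dx":-0.53,"dy":0,"dz":-0.61,"ax":0,"ay":0,"az":0,"hand":10},{"dx":-0.59,"dy":0,"dz":-0.56,"ax":0,"ay":0,"az":0,"hand":10},{"dx":-0.64,"dy":0,"dz":-0.5,"ax":0,"ay":0,"az":0,"hand":10},{"dx":-0.68,"dy":0,"dz":-0.44,"ax":0,"ay":0,"az":0,"hand":10},{"dx":0,"dy":0,"dz":0,"ax":0,"ay":0,"az":0,"hand":10}]' 15
```

```text
time_s: 4.83
position: [0.5134, 0.1025, 0.1165]
orientation: [[-0.988, 0.154, -0.002], [0.154, 0.988, 0.001], [0.002, 0.001, -1.0]]
ft_force: [-5.1, 1.9, 3.8]
width: 0.214
finger_force: 19.2
time_s: 5.25
position: [0.5622, 0.0949, 0.1588]
orientation: [[-0.988, 0.153, -0.001], [0.153, 0.988, 0.001], [0.001, 0.001, -1.0]]
ft_force: [-4.5, 0.9, 8.0]
width: 0.218
finger_force: 19.7
```

```bash
python3 -m creep '[{"dx":-0.70,"dy":0,"dz":-0.45,"ax":0,"ay":0,"az":0,"hand":10},{"dx":-0.73,"dy":0,"dz":-0.38,"ax":0,"ay":0,"az":0,"hand":10},{"dx":-0.76,"dy":0,"dz":-0.32,"ax":0,"ay":0,"az":0,"hand":10},{"dx":-0.8,"dy":0,"dz":-0.2,"ax":0,"ay":0,"az":0,"hand":10},{"dx":-0.81,"dy":0,"dz":-0.1,"ax":0,"ay":0,"az":0,"hand":10},{"dx":-0.81,"dy":0,"dz":-0.02,"ax":0,"ay":0,"az":0,"hand":10},{"dx":-0.6,"dy":0,"dz":0.04,"ax":0,"ay":0,"az":0,"hand":10},{"dx":0,"dy":0,"dz":0,"ax":0,"ay":0,"az":0,"hand":10}]' 15
python3 -c "
from h import *
a,d=arm.get_image('side');C=cloud('side',d);m=(C[...,2]>.1)&(C[...,2]<.21)&(a.min(2)>100)
m[:150]=0;m[270:]=0;m[:,:290]=0;m[:,400:]=0
q=C[m];ax=np.array([.9882,-.153]);print(len(q));u=(q[:,:2]-[.572,.018])@ax
for z in(.11,.13,.15,.17,.19):
  k=abs(q[:,2]-z)<.01;print(z,k.sum(),np.percentile(u[k],[10,50,90]).round(3) if k.any() else '')
cv2.imwrite('pics/s4.png',cv2.resize(a[80:300,200:420],None,fx=2.6,fy=2.6,interpolation=2)[:,:,::-1])"
```

```text
time_s: 5.92
position: [0.6659, 0.0788, 0.1832]
orientation: [[-0.988, 0.154, -0.003], [0.154, 0.988, 0.0], [0.003, -0.0, -1.0]]
ft_force: [2.4, 0.4, -8.4]
width: 0.218
finger_force: 15.0
347
0.11 145 [0.025 0.055 0.078]
0.13 32 [0.075 0.083 0.089]
0.15 42 [0.077 0.084 0.091]
0.17 53 [0.078 0.085 0.092]
0.19 53 [0.077 0.087 0.094]
```

View pics/s4.png

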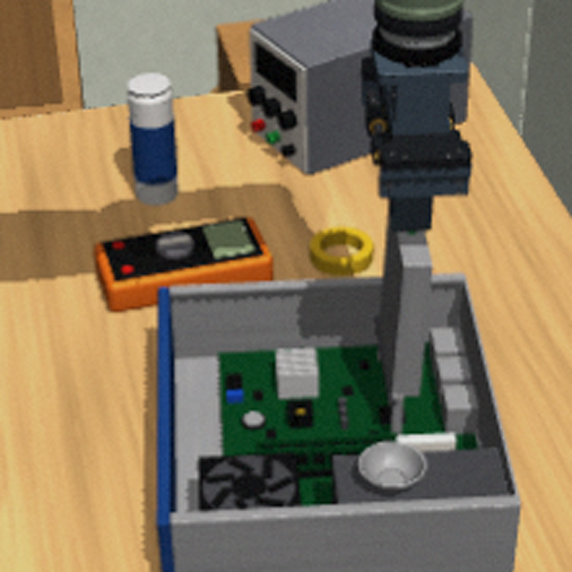

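The cage stands upright at about 1.63 rad. The button in its black guard is visible at crop (300,410), which is side pixel (315,238). Next I release, rise and measure the button.

```bash
python3 -m creep '[{"dx":0,"dy":0,"dz":0,"ax":0,"ay":0,"az":0,"hand":45},{"dx":0,"dy":0,"dz":0,"ax":0,"ay":0,"az":0,"hand":45},{"dx":0,"dy":0,"dz":0,"ax":0,"ay":0,"az":0,"hand":45},{"dx":0,"dy":0,"dz":-0.7,"ax":0,"ay":0,"az":0,"hand":45},{"dx":0,"dy":0,"dz":-1,"ax":0,"ay":0,"az":0,"hand":45},{"dx":0,"dy":0,"dz":-0.9,"ax":0,"ay":0,"az":-0.15,"hand":45},{"dx":0,"dy":-1,"dz":0,"ax":0,"ay":0,"az":-0.15,"hand":45},{"dx":0,"dy":-1,"dz":0,"ax":0,"ay":0,"az":-0.16,"hand":45}]' 15
python3 -m creep '[{"dx":0.1,"dy":-1,"dz":0,"ax":0,"ay":0,"az":0,"hand":45},{"dx":0.1,"dy":-1,"dz":0,"ax":0,"ay":0,"az":0,"hand":45},{"dx":0.1,"dy":-1,"dz":0,"ax":0,"ay":0,"az":0,"hand":45},{"dx":0.1,"dy":-1,"dz":0,"ax":0,"ay":0,"az":0,"hand":45},{"dx":0.1,"dy":-1,"dz":0,"ax":0,"ay":0,"az":0,"hand":45},{"dx":0.1,"dy":-1,"dz":0,"ax":0,"ay":0,"az":0,"hand":45},{"dx":0.1,"dy":-1,"dz":0,"ax":0,"ay":0,"az":0,"hand":45},{"dx":0.1,"dy":-1,"dz":0,"ax":0,"ay":0,"az":0,"hand":45}]' >/dev/null
python3 - <<'E'
from h import *
plan(.568,-.319,.15,101.9)
b=np.array([.572,.018])+np.array([[.9882,.153],[-.153,.9882]])@[-.020,.050];print("model button",b)
for n in("side","top"):
    a,d=arm.get_image(n);h=cv2.cvtColor(a,cv2.COLOR_RGB2HSV);k=cv2.inRange(h,(18,120,60),(36,255,255))
    c=proj(n,[b[0],b[1],.022])[0];print(n,c)
    m=np.zeros_like(k);x,y=c.astype(int);m[y-12:y+12,x-12:x+12]=1
    p=np.argwhere((k>0)&(m>0))[:,::-1]
    if len(p):print(len(p),p.mean(0),onplane(n,p.mean(0),.022))
    cv2.imwrite(f"pics/{n}5.png",a[:,:,::-1]);np.savez(f"{n}5.npz",a=a,d=d)
E
```

```text
time_s: 6.63
position: [0.6666, 0.0392, 0.2411]
orientation: [[-0.977, -0.213, 0.006], [-0.213, 0.977, 0.0], [-0.006, -0.001, -1.0]]
ft_force: [0.4, -0.4, -0.3]
width: 0.492
finger_force: 0.0
t 7.3 pos [ 0.6833 -0.1221  0.2393] turn/45deg [-0.002  0.003 -0.001] shift/20mm [ 7.67 -8.44  4.46] F [0.  0.2 0. ] w 45.0 ff 0.0
model button [0.559886 0.07047 ]
side [314.94013162 237.74812324]
10 [315.2 238. ] [[0.56031565 0.06936027 0.022     ]]
top [290.8429134  231.23280721]
24 [290.5 231.5] [[0.5591812  0.07133867 0.022     ]]
```

```bash
python3 -m creep '[{"dx":1,"dy":-1,"dz":0,"ax":0,"ay":0,"az":0,"hand":45},{"dx":1,"dy":-1,"dz":0,"ax":0,"ay":0,"az":0,"hand":45},{"dx":1,"dy":-1,"dz":0,"ax":0,"ay":0,"az":0,"hand":45},{"dx":1,"dy":-1,"dz":0,"ax":0,"ay":0,"az":0,"hand":45},{"dx":1,"dy":-1,"dz":0,"ax":0,"ay":0,"az":0,"hand":45},{"dx":1,"dy":-1,"dz":0,"ax":0,"ay":0,"az":0,"hand":45},{"dx":1,"dy":-1,"dz":0,"ax":0,"ay":0,"az":0,"hand":45},{"dx":0.6,"dy":-1,"dz":0,"ax":0,"ay":0,"az":0,"hand":45}]' >/dev/null
python3 -m creep '[{"dx":0,"dy":-0.4,"dz":1,"ax":0,"ay":0,"az":0,"hand":45},{"dx":0,"dy":0,"dz":1,"ax":0,"ay":0,"az":0,"hand":45},{"dx":0,"dy":0,"dz":1,"ax":0,"ay":0,"az":0,"hand":45},{"dx":0,"dy":0,"dz":1,"ax":0,"ay":0,"az":0,"hand":45},{"dx":0,"dy":0,"dz":0,"ax":0,"ay":0,"az":0,"hand":45},{"dx":0,"dy":0,"dz":0,"ax":0,"ay":0,"az":0,"hand":45}]' >/dev/null
python3 - <<'E'
from h import *
print("top of handle",onplane("top",(454.1,222.8),.159))
print("side",onplane("side",(361.8,311),.158),onplane("side",(361.6,322.7),.132))
# white collar/plate hole rows in top: dark holes in the plate -> free hole
T=np.load("top0.npz")["a"];g=cv2.cvtColor(T,cv2.COLOR_RGB2GRAY)[255:267,448:462];v,u=np.nonzero(g<90);print(len(u));print("hole1",onplane("top",(u.mean()+448,v.mean()+255),.078))
plan(.568,-.319,.065,101.9)
E
```

```text
top of handle [[ 0.56694002 -0.316984    0.159     ]]
side [[ 0.5681609  -0.31845296  0.158     ]] [[ 0.56690574 -0.32538973  0.132     ]]
16
hole1 [[ 0.48559717 -0.33672395  0.078     ]]
t 8.57 pos [ 0.5688 -0.3158  0.1579] turn/45deg [ 0.001 -0.001 -0.   ] shift/20mm [ 0.07 -0.15  4.64] F [-1.  -1.   0.2] w 45.0 ff 0.0
```

```bash
python3 -m creep '[{"dx":0.07,"dy":-0.15,"dz":1,"ax":0,"ay":0,"az":0,"hand":45},{"dx":0,"dy":0,"dz":1,"ax":0,"ay":0,"az":0,"hand":45},{"dx":0,"dy":0,"dz":1,"ax":0,"ay":0,"az":0,"hand":45},{"dx":0,"dy":0,"dz":1,"ax":0,"ay":0,"az":0,"hand":45},{"dx":0,"dy":0,"dz":0.6,"ax":0,"ay":0,"az":0,"hand":45},{"dx":0,"dy":0,"dz":0,"ax":0,"ay":0,"az":0,"hand":20},{"dx":0,"dy":0,"dz":0,"ax":0,"ay":0,"az":0,"hand":5},{"dx":0,"dy":0,"dz":0,"ax":0,"ay":0,"az":0,"hand":5}]' 10
python3 -m creep '[{"dx":0,"dy":0,"dz":0,"ax":0,"ay":0,"az":0,"hand":5},{"dx":0,"dy":0,"dz":0,"ax":0,"ay":0,"az":0,"hand":5},{"dx":0,"dy":0,"dz":0,"ax":0,"ay":0,"az":0,"hand":5},{"dx":0,"dy":0,"dz":0,"ax":0,"ay":0,"az":0,"hand":5},{"dx":0,"dy":0,"dz":0,"ax":0,"ay":0,"az":0,"hand":5}]' 30
python3 -c "
from h import *
plan(.5598,.0703,.3,81.2)"
```

```text
time_s: 9.23
position: [0.5699, -0.3205, 0.0681]
orientation: [[-0.979, -0.206, 0.004], [-0.206, 0.979, -0.002], [-0.003, -0.003, -1.0]]
ft_force: [0.1, -0.2, 0.0]
width: 0.306
finger_force: 0.0
time_s: 9.65
position: [0.5691, -0.3203, 0.0672]
orientation: [[-0.979, -0.205, 0.002], [-0.205, 0.979, -0.001], [-0.002, -0.001, -1.0]]
ft_force: [0.6, 1.3, 5.3]
width: 0.135
finger_force: 30.0
t 9.65 pos [ 0.5691 -0.3203  0.0672] turn/45deg [-0.001  0.003  0.459] shift/20mm [  3.45  19.23 -11.64] F [0.6 1.3 5.3] w 12.3 ff 30.0
```

```bash
python3 -m creep '[{"dx":0,"dy":0,"dz":-0.5,"ax":0,"ay":0,"az":0,"hand":5},{"dx":0,"dy":0,"dz":-1,"ax":0,"ay":0,"az":0,"hand":5},{"dx":0,"dy":0,"dz":-1,"ax":0,"ay":0,"az":0,"hand":5},{"dx":0,"dy":0,"dz":-1,"ax":0,"ay":0,"az":0,"hand":5},{"dx":0,"dy":0,"dz":-1,"ax":0,"ay":0,"az":0,"hand":5},{"dx":0,"dy":0,"dz":-1,"ax":0,"ay":0,"az":0,"hand":5},{"dx":0,"dy":0,"dz":-1,"ax":0,"ay":0,"az":0.15,"hand":5},{"dx":0,"dy":0,"dz":-0.6,"ax":0,"ay":0,"az":0.15,"hand":5}]' 30
python3 -m creep '[{"dx":0.1,"dy":0.6,"dz":0,"ax":0,"ay":0,"az":0.159,"hand":5},{"dx":0.2,"dy":1,"dz":0,"ax":0,"ay":0,"az":0,"hand":5},{"dx":0.2,"dy":1,"dz":0,"ax":0,"ay":0,"az":0,"hand":5},{"dx":0.2,"dy":1,"dz":0,"ax":0,"ay":0,"az":0,"hand":5},{"dx":0.2,"dy":1,"dz":0,"ax":0,"ay":0,"az":0,"hand":5},{"dx":0.2,"dy":1,"dz":0,"ax":0,"ay":0,"az":0,"hand":5},{"dx":0.2,"dy":1,"dz":0,"ax":0,"ay":0,"az":0,"hand":5},{"dx":0.2,"dy":1,"dz":0,"ax":0,"ay":0,"az":0,"hand":5}]' 30 >/dev/null
python3 -m creep '[{"dx":0.2,"dy":1,"dz":0,"ax":0,"ay":0,"az":0,"hand":5},{"dx":0.2,"dy":1,"dz":0,"ax":0,"ay":0,"az":0,"hand":5},{"dx":0.2,"dy":1,"dz":0,"ax":0,"ay":0,"az":0,"hand":5},{"dx":0.2,"dy":1,"dz":0,"ax":0,"ay":0,"az":0,"hand":5},{"dx":0.2,"dy":1,"dz":0,"ax":0,"ay":0,"az":0,"hand":5},{"dx":0.2,"dy":1,"dz":0,"ax":0,"ay":0,"az":0,"hand":5},{"dx":0.2,"dy":1,"dz":0,"ax":0,"ay":0,"az":0,"hand":5},{"dx":0.2,"dy":1,"dz":0,"ax":0,"ay":0,"az":0,"hand":5}]' 30 >/dev/null
python3 -m creep '[{"dx":0.1,"dy":1,"dz":0,"ax":0,"ay":0,"az":0,"hand":5},{"dx":0.1,"dy":1,"dz":0,"ax":0,"ay":0,"az":0,"hand":5},{"dx":0,"dy":0.7,"dz":0,"ax":0,"ay":0,"az":0,"hand":5},{"dx":0,"dy":0,"dz":0,"ax":0,"ay":0,"az":0,"hand":5},{"dx":0,"dy":0,"dz":0,"ax":0,"ay":0,"az":0,"hand":5}]' 30
python3 - <<'E'
from h import *
plan(.5598,.0703,.085,81.2)
a,d=arm.get_image('side');np.savez('side6.npz',a=a,d=d)
b=proj('side',[.5598,.0703,.15])[0];print(b)
cv2.imwrite('pics/s6.png',cv2.resize(a[120:280,230:430],None,fx=3.5,fy=3.5,interpolation=2)[:,:,::-1])
E
```

```text
time_s: 10.32
position: [0.5688, -0.3204, 0.2106]
orientation: [[-0.999, 0.034, 0.003], [0.034, 0.999, -0.002], [-0.003, -0.002, -1.0]]
ft_force: [0.1, -0.0, -0.1]
width: 0.134
finger_force: 30.0
time_s: 12.07
position: [0.5576, 0.0518, 0.2078]
orientation: [[-0.988, 0.152, -0.0], [0.152, 0.988, -0.001], [0.0, -0.001, -1.0]]
ft_force: [0.4, 0.6, -0.1]
width: 0.135
finger_force: 30.0
t 12.07 pos [0.5576 0.0518 0.2078] turn/45deg [-0.001 -0.     0.002] shift/20mm [0.03 0.93 6.14] F [ 0.4  0.6 -0.1] w 12.3 ff 30.0
[314.36253892 197.36444785]
```

View pics/s6.png

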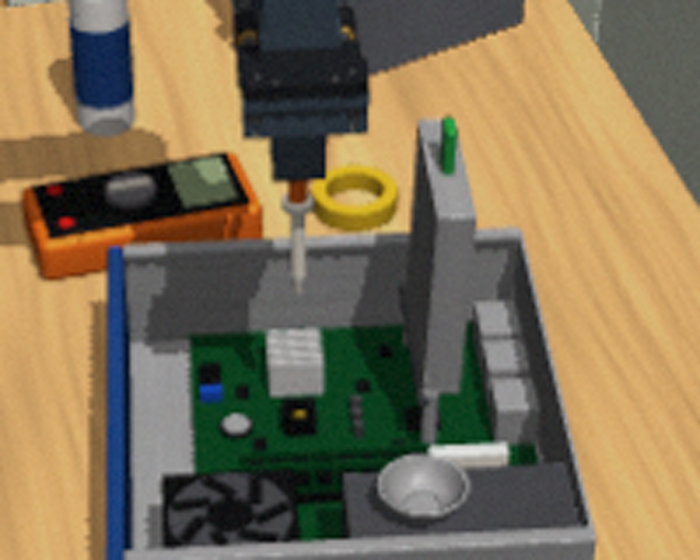

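The stylus hangs vertically in the grip, with its tip at crop (299,290), side pixel (315.4,202.9). The cage stays upright.

```bash
python3 - <<'E'
from h import *
print(onplane('side',(315.4,202.9),.1486),proj('side',[.5576,.0518,.1486]))
a,d=arm.get_image('top');c=proj('top',[.5576,.0518,.16]);print(c)
I=np.load('side6.npz');a=I['a'];g=a[185:206,305:326].astype(int);
for v in range(180,206,3):
    r=a[v,305:327].astype(int).min(1);k=np.nonzero(r>120)[0]
    if len(k):print(v,k.mean()+305,len(k))
E
```

```text
[[0.55786066 0.050121   0.1486    ]] [[315.14051359 202.49886261]]
[[295.74587894 224.62653362]]
180 309.0 1
183 310.0 2
186 311.8333333333333 6
189 317.0 19
192 315.0 3
195 315.0 3
198 315.0 3
```

```bash
python3 -m creep '[{"dx":0.03,"dy":0.9,"dz":0,"ax":0,"ay":0,"az":0,"hand":5},{"dx":0,"dy":0,"dz":1,"ax":0,"ay":0,"az":0,"hand":5},{"dx":0,"dy":0,"dz":1,"ax":0,"ay":0,"az":0,"hand":5},{"dx":0,"dy":0,"dz":1,"ax":0,"ay":0,"az":0,"hand":5},{"dx":0,"dy":0,"dz":1,"ax":0,"ay":0,"az":0,"hand":5},{"dx":0,"dy":0,"dz":1,"ax":0,"ay":0,"az":0,"hand":5},{"dx":0,"dy":0,"dz":0.5,"ax":0,"ay":0,"az":0,"hand":5},{"dx":0,"dy":0,"dz":0,"ax":0,"ay":0,"az":0,"hand":5}]' 30
python3 - <<'E'
from h import *
plan(.5598,.0703,.0812,81.2)
a,d=arm.get_image('side')
h=cv2.cvtColor(a,cv2.COLOR_RGB2HSV)
cv2.imwrite('pics/s7.png',cv2.resize(a[195:255,280:350],None,fx=8,fy=8,interpolation=2)[:,:,::-1])
E
```

```text
time_s: 12.83
position: [0.558, 0.0685, 0.0955]
orientation: [[-0.988, 0.154, -0.005], [0.154, 0.988, -0.001], [0.005, -0.001, -1.0]]
ft_force: [-0.1, -0.5, -0.3]
width: 0.136
finger_force: 30.0
t 12.83 pos [0.558  0.0685 0.0955] turn/45deg [-0.002 -0.006 -0.001] shift/20mm [-0.08  0.1   0.71] F [-0.1 -0.5 -0.3] w 12.4 ff 30.0
```

View pics/s7.png

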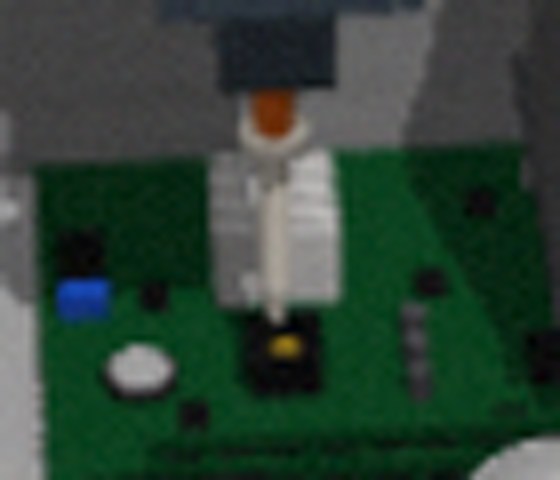

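The tip is at crop (277,320), just above and slightly left of the yellow button at (285,346). That agrees with the computed correction of +2 mm in x and y.

```bash
python3 -m creep '[{"dx":-0.08,"dy":0.08,"dz":0,"ax":0,"ay":0,"az":0,"hand":5},{"dx":0,"dy":0,"dz":0,"ax":0,"ay":0,"az":0,"hand":5},{"dx":0,"dy":0,"dz":0.3,"ax":0,"ay":0,"az":0,"hand":5},{"dx":0,"dy":0,"dz":0.25,"ax":0,"ay":0,"az":0,"hand":5},{"dx":0,"dy":0,"dz":0,"ax":0,"ay":0,"az":0,"hand":5}]' 30
python3 -m creep '[{"dx":0,"dy":0,"dz":0.1,"ax":0,"ay":0,"az":0,"hand":5},{"dx":0,"dy":0,"dz":0.1,"ax":0,"ay":0,"az":0,"hand":5},{"dx":0,"dy":0,"dz":0,"ax":0,"ay":0,"az":0,"hand":5}]' 30
python3 -m creep '[{"dx":0,"dy":0,"dz":0.05,"ax":0,"ay":0,"az":0,"hand":5},{"dx":0,"dy":0,"dz":0,"ax":0,"ay":0,"az":0,"hand":5}]' 30
```

```text
time_s: 13.3
position: [0.5608, 0.0709, 0.0859]
orientation: [[-0.988, 0.153, -0.002], [0.153, 0.988, -0.0], [0.002, -0.0, -1.0]]
ft_force: [-1.0, 0.5, -0.2]
width: 0.136
finger_force: 30.0
time_s: 13.55
position: [0.5613, 0.071, 0.0823]
orientation: [[-0.988, 0.153, -0.001], [0.153, 0.988, -0.0], [0.001, -0.0, -1.0]]
ft_force: [-0.0, 0.3, -1.3]
width: 0.137
finger_force: 30.0
time_s: 13.72
position: [0.5616, 0.071, 0.0817]
orientation: [[-0.988, 0.153, -0.0], [0.153, 0.988, 0.0], [0.0, 0.0, -1.0]]
ft_force: [-0.9, -0.6, -0.4]
width: 0.136
finger_force: 30.0
```

```bash
python3 -m creep '[{"dx":0.05,"dy":0,"dz":0.06,"ax":0,"ay":0,"az":0,"hand":5},{"dx":0,"dy":0,"dz":0,"ax":0,"ay":0,"az":0,"hand":5}]' 30
python3 -m creep '[{"dx":0,"dy":0,"dz":0.06,"ax":0,"ay":0,"az":0,"hand":5},{"dx":0,"dy":0,"dz":0,"ax":0,"ay":0,"az":0,"hand":5}]' 30
```

```text
time_s: 13.88
position: [0.561, 0.0711, 0.0808]
orientation: [[-0.988, 0.153, 0.001], [0.153, 0.988, 0.0], [-0.001, 0.0, -1.0]]
ft_force: [0.3, -1.4, 1.7]
width: 0.135
finger_force: 30.0
time_s: 14.05
position: [0.561, 0.0712, 0.0796]
orientation: [[-0.988, 0.153, 0.001], [0.153, 0.988, 0.0], [-0.001, 0.0, -1.0]]
ft_force: [0.4, -0.1, 2.5]
width: 0.136
finger_force: 30.0
```

Contact is at about z 0.081, as predicted. I continue until the force is above 4 N and solid.

```bash
python3 -m creep '[{"dx":0,"dy":0,"dz":0.06,"ax":0,"ay":0,"az":0,"hand":5},{"dx":0,"dy":0,"dz":0,"ax":0,"ay":0,"az":0,"hand":5}]' 30 | grep -E "pos|ft"
python3 -m creep '[{"dx":0,"dy":0,"dz":0.05,"ax":0,"ay":0,"az":0,"hand":5},{"dx":0,"dy":0,"dz":0,"ax":0,"ay":0,"az":0,"hand":5}]' 30| grep -E "pos|ft"
python3 -m creep '[{"dx":0,"dy":0,"dz":0,"ax":0,"ay":0,"az":0,"hand":5}]' 30| grep -E "pos|ft"
```

```text
position: [0.561, 0.0712, 0.0784]
ft_force: [0.3, 1.3, 3.0]
position: [0.561, 0.0711, 0.0775]
ft_force: [-0.6, -0.2, 4.0]
position: [0.561, 0.0711, 0.0775]
ft_force: [1.4, -0.6, 3.2]
```

```bash
python3 -m creep '[{"dx":0,"dy":0,"dz":0.05,"ax":0,"ay":0,"az":0,"hand":5},{"dx":0,"dy":0,"dz":0,"ax":0,"ay":0,"az":0,"hand":5}]' 30| grep -E "pos|ft"
python3 -m creep '[{"dx":0,"dy":0,"dz":0.04,"ax":0,"ay":0,"az":0,"hand":5},{"dx":0,"dy":0,"dz":0,"ax":0,"ay":0,"az":0,"hand":5}]' 30| grep -E "pos|ft"
```

```text
position: [0.5612, 0.0712, 0.0772]
ft_force: [-0.7, -0.5, 7.8]
position: [0.5613, 0.0712, 0.077]
ft_force: [0.1, 0.3, 12.2]
```

It is solid at 12 N. I ease off slightly and hold for more than 2 s.

```bash
python3 -m creep '[{"dx":0,"dy":0,"dz":-0.03,"ax":0,"ay":0,"az":0,"hand":5},{"dx":0,"dy":0,"dz":0,"ax":0,"ay":0,"az":0,"hand":5},{"dx":0,"dy":0,"dz":0,"ax":0,"ay":0,"az":0,"hand":5},{"dx":0,"dy":0,"dz":0,"ax":0,"ay":0,"az":0,"hand":5},{"dx":0,"dy":0,"dz":0,"ax":0,"ay":0,"az":0,"hand":5},{"dx":0,"dy":0,"dz":0,"ax":0,"ay":0,"az":0,"hand":5},{"dx":0,"dy":0,"dz":0,"ax":0,"ay":0,"az":0,"hand":5},{"dx":0,"dy":0,"dz":0,"ax":0,"ay":0,"az":0,"hand":5}]' 30| grep -E "time|pos|ft"
python3 -m creep '[{"dx":0,"dy":0,"dz":0,"ax":0,"ay":0,"az":0,"hand":5},{"dx":0,"dy":0,"dz":0,"ax":0,"ay":0,"az":0,"hand":5},{"dx":0,"dy":0,"dz":0,"ax":0,"ay":0,"az":0,"hand":5},{"dx":0,"dy":0,"dz":0,"ax":0,"ay":0,"az":0,"hand":5},{"dx":0,"dy":0,"dz":0,"ax":0,"ay":0,"az":0,"hand":5},{"dx":0,"dy":0,"dz":0,"ax":0,"ay":0,"az":0,"hand":5},{"dx":0,"dy":0,"dz":0,"ax":0,"ay":0,"az":0,"hand":5},{"dx":0,"dy":0,"dz":0,"ax":0,"ay":0,"az":0,"hand":5}]' 30| grep -E "time|pos|ft"
python3 -m creep '[{"dx":0,"dy":0,"dz":0,"ax":0,"ay":0,"az":0,"hand":5},{"dx":0,"dy":0,"dz":0,"ax":0,"ay":0,"az":0,"hand":5},{"dx":0,"dy":0,"dz":0,"ax":0,"ay":0,"az":0,"hand":5},{"dx":0,"dy":0,"dz":0,"ax":0,"ay":0,"az":0,"hand":5},{"dx":0,"dy":0,"dz":0,"ax":0,"ay":0,"az":0,"hand":5},{"dx":0,"dy":0,"dz":0,"ax":0,"ay":0,"az":0,"hand":5},{"dx":0,"dy":0,"dz":0,"ax":0,"ay":0,"az":0,"hand":5},{"dx":0,"dy":0,"dz":0,"ax":0,"ay":0,"az":0,"hand":5}]' 30| grep -E "time|pos|ft"
python3 -m creep '[{"dx":0,"dy":0,"dz":0,"ax":0,"ay":0,"az":0,"hand":5},{"dx":0,"dy":0,"dz":0,"ax":0,"ay":0,"az":0,"hand":5},{"dx":0,"dy":0,"dz":0,"ax":0,"ay":0,"az":0,"hand":5},{"dx":0,"dy":0,"dz":0,"ax":0,"ay":0,"az":0,"hand":5},{"dx":0,"dy":0,"dz":0,"ax":0,"ay":0,"az":0,"hand":5}]' 30| grep -E "time|pos|ft"
```

```text
time_s: 15.47
position: [0.5612, 0.0711, 0.0772]
ft_force: [0.2, -0.3, 9.3]
time_s: 16.13
position: [0.5612, 0.0712, 0.0772]
ft_force: [0.2, -0.6, 8.9]
time_s: 16.8
position: [0.5612, 0.0712, 0.0772]
ft_force: [0.3, -0.3, 9.4]
time_s: 17.22
position: [0.5612, 0.0712, 0.0772]
ft_force: [-1.1, -0.2, 8.1]
```

```bash
python3 -m creep '[{"dx":0,"dy":0,"dz":-0.5,"ax":0,"ay":0,"az":0,"hand":5},{"dx":0,"dy":0,"dz":-1,"ax":0,"ay":0,"az":0,"hand":5},{"dx":0,"dy":0,"dz":-1,"ax":0,"ay":0,"az":0,"hand":5},{"dx":0,"dy":0,"dz":-1,"ax":0,"ay":0,"az":0,"hand":5},{"dx":0,"dy":0,"dz":-1,"ax":0,"ay":0,"az":0,"hand":5},{"dx":0,"dy":0,"dz":-1,"ax":0,"ay":0,"az":0,"hand":5},{"dx":0,"dy":0,"dz":-1,"ax":0,"ay":0,"az":0,"hand":5},{"dx":0,"dy":-0.3,"dz":-0.3,"ax":0,"ay":0,"az":0,"hand":5}]' 30 >/dev/null
python3 -m creep '[{"dx":-0.18,"dy":-1,"dz":0,"ax":0,"ay":0,"az":0,"hand":5},{"dx":-0.18,"dy":-1,"dz":0,"ax":0,"ay":0,"az":0,"hand":5},{"dx":-0.18,"dy":-1,"dz":0,"ax":0,"ay":0,"az":0,"hand":5},{"dx":-0.18,"dy":-1,"dz":0,"ax":0,"ay":0,"az":0,"hand":5},{"dx":-0.18,"dy":-1,"dz":0,"ax":0,"ay":0,"az":0,"hand":5},{"dx":-0.18,"dy":-1,"dz":0,"ax":0,"ay":0,"az":0,"hand":5},{"dx":-0.18,"dy":-1,"dz":0,"ax":0,"ay":0,"az":0,"hand":5},{"dx":-0.18,"dy":-1,"dz":0,"ax":0,"ay":0,"az":0,"hand":5}]' 30 >/dev/null
python3 -m creep '[{"dx":-0.18,"dy":-1,"dz":0,"ax":0,"ay":0,"az":0,"hand":5},{"dx":-0.18,"dy":-1,"dz":0,"ax":0,"ay":0,"az":0,"hand":5},{"dx":-0.18,"dy":-1,"dz":0,"ax":0,"ay":0,"az":0,"hand":5},{"dx":-0.18,"dy":-1,"dz":0,"ax":0,"ay":0,"az":0,"hand":5},{"dx":-0.18,"dy":-1,"dz":0,"ax":0,"ay":0,"az":0,"hand":5},{"dx":-0.18,"dy":-1,"dz":0,"ax":0,"ay":0,"az":0,"hand":5},{"dx":-0.18,"dy":-1,"dz":0,"ax":0,"ay":0,"az":0,"hand":5},{"dx":-0.18,"dy":-1,"dz":0,"ax":0,"ay":0,"az":0,"hand":5}]' 30 >/dev/null
python3 -m creep '[{"dx":-0.18,"dy":-1,"dz":0,"ax":0,"ay":0,"az":0,"hand":5},{"dx":-0.18,"dy":-1,"dz":0,"ax":0,"ay":0,"az":0,"hand":5},{"dx":0,"dy":-0.9,"dz":0,"ax":0,"ay":0,"az":0,"hand":5},{"dx":0,"dy":0,"dz":0,"ax":0,"ay":0,"az":-0.155,"hand":5},{"dx":0,"dy":0,"dz":0,"ax":0,"ay":0,"az":-0.155,"hand":5},{"dx":0,"dy":0,"dz":0,"ax":0,"ay":0,"az":-0.149,"hand":5},{"dx":0,"dy":0,"dz":0,"ax":0,"ay":0,"az":0,"hand":5},{"dx":0,"dy":0,"dz":0,"ax":0,"ay":0,"az":0,"hand":5}]' 30 >/dev/null
python3 - <<'E'
from h import *
plan(.5691,-.3203,.0672,101.9)
a,d=arm.get_image('side');p=arm.observe()['position']-[0.0013,-.0013,.0592]
c=proj('side',p)[0];print('expect tip',c)
np.savez('side8.npz',a=a,d=d)
x,y=c.astype(int)
for v in range(y-30,y+6,3):
    r=a[v,x-12:x+13].astype(int).min(1);k=np.nonzero(r>120)[0]
    print(v,(k.mean()+x-12).round(1) if len(k) else '',len(k))
E
```

```text
t 19.88 pos [ 0.565  -0.3182  0.2107] turn/45deg [ 0.002 -0.002 -0.005] shift/20mm [-0.18 -0.14  7.18] F [ 0.2 -0.2 -1.6] w 12.4 ff 30.0
expect tip [359.35296676 312.94443799]
282  0
285 361.5 4
288 361.5 6
291  0
294 362.0 5
297 361.0 5
300 361.0 5
303 361.0 5
306 358.6 22
309 359.1 23
312 359.1 19
315 358.7 23
```

```bash
python3 -m creep '[{"dx":-0.16,"dy":-0.12,"dz":1,"ax":0,"ay":0,"az":0,"hand":5},{"dx":0,"dy":0,"dz":1,"ax":0,"ay":0,"az":0,"hand":5},{"dx":0,"dy":0,"dz":1,"ax":0,"ay":0,"az":0,"hand":5},{"dx":0,"dy":0,"dz":0.2,"ax":0,"ay":0,"az":0,"hand":5},{"dx":0,"dy":0,"dz":0,"ax":0,"ay":0,"az":0,"hand":5},{"dx":0,"dy":0,"dz":0,"ax":0,"ay":0,"az":0,"hand":5}]' 30 >/dev/null
python3 - <<'E'
from h import *
plan(.5688,-.3200,.0672,101.9)
a,d=arm.get_image('side')
cv2.imwrite('pics/s8.png',cv2.resize(a[290:370,320:400],None,fx=7,fy=7,interpolation=2)[:,:,::-1])
E
```

```text
t 20.43 pos [ 0.5699 -0.3201  0.1485] turn/45deg [-0.001  0.001 -0.002] shift/20mm [0.05 0.02 4.07] F [1.1 0.3 0.4] w 12.2 ff 30.0
```

View pics/s8.png

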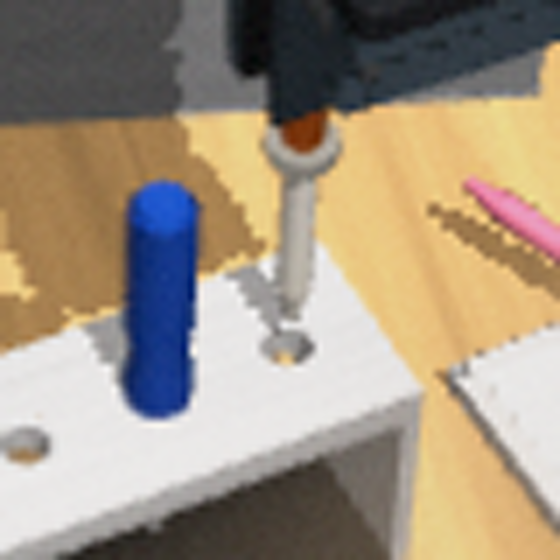

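The free hole shows at crop (288,347), just below the tip at (290,310), so they line up. A pink look-alike now seems to lie at crop (510,215). I'll check its history numerically before going on.

```bash
python3 - <<'E'
from h import *
def pink(n,a,d,tag):
    h=cv2.cvtColor(a,cv2.COLOR_RGB2HSV);k=cv2.inRange(h,(160,90,70),(178,255,255));k=cv2.morphologyEx(k,cv2.MORPH_CLOSE,np.ones((3,3)))
    C=cloud(n,d);m,l,st,ce=cv2.connectedComponentsWithStats(k)
    for i in range(1,m):
        if st[i,4]>25:
            q=C[l==i];print(tag,st[i],np.percentile(q,[5],axis=0).round(3).tolist(),np.percentile(q,[95],axis=0).round(3).tolist())
for f in("side0","top0","side5","top5","side6","side8"):
    I=np.load(f+".npz");pink(f[:-1],I["a"],I["d"],f)
for n in("side","top"):
    a,d=arm.get_image(n);np.savez(n+"9.npz",a=a,d=d);pink(n,a,d,n+"now")
E
```

```text
side0 [378 273  11  51 264] [[0.639, -0.233, 0.02]] [[0.65, -0.224, 0.151]]
side0 [314 283   9  52 251] [[0.496, -0.232, 0.02]] [[0.507, -0.222, 0.151]]
side0 [366 356  10  50 269] [[0.551, -0.437, 0.024]] [[0.562, -0.427, 0.151]]
top0 [405 190   9  11  55] [[0.638, -0.226, 0.068]] [[0.647, -0.216, 0.152]]
top0 [487 230   8   6  34] [[0.55, -0.428, 0.073]] [[0.561, -0.417, 0.102]]
top0 [404 250  10   7  50] [[0.495, -0.222, 0.073]] [[0.506, -0.213, 0.151]]
side5 [253 307  61  22 295] [[0.377, -0.211, 0.008]] [[0.481, -0.132, 0.019]]
side5 [387 316  59  42 289] [[0.659, -0.347, 0.009]] [[0.742, -0.246, 0.034]]
side5 [374 406  64  51 449] [[0.573, -0.562, 0.007]] [[0.644, -0.453, 0.02]]
top5 [423 163  29  24 142] [[0.688, -0.344, 0.008]] [[0.742, -0.274, 0.033]]
top5 [489 201  46  32 196] [[0.57, -0.556, 0.007]] [[0.644, -0.445, 0.023]]
side6 [253 307  61  22 294] [[0.377, -0.21, 0.008]] [[0.48, -0.132, 0.02]]
side6 [387 316  59  42 297] [[0.659, -0.348, 0.009]] [[0.742, -0.247, 0.035]]
side6 [374 406  64  51 447] [[0.573, -0.562, 0.007]] [[0.645, -0.454, 0.02]]
side8 [253 307  61  22 298] [[0.376, -0.211, 0.007]] [[0.481, -0.131, 0.02]]
side8 [387 316  59  42 249] [[0.659, -0.348, 0.009]] [[0.743, -0.245, 0.035]]
side8 [374 406  64  51 447] [[0.573, -0.562, 0.007]] [[0.644, -0.454, 0.02]]
sidenow [253 307  61  22 296] [[0.377, -0.21, 0.008]] [[0.481, -0.132, 0.02]]
sidenow [387 316  59  42 245] [[0.659, -0.349, 0.009]] [[0.743, -0.244, 0.035]]
sidenow [374 406  64  51 444] [[0.572, -0.563, 0.007]] [[0.644, -0.454, 0.021]]
topnow [410 163  43  33 191] [[0.662, -0.342, 0.007]] [[0.741, -0.243, 0.036]]
topnow [489 223  15  10  43] [[0.568, -0.472, 0.013]] [[0.589, -0.441, 0.023]]
topnow [364 261  37  46 219] [[0.377, -0.203, 0.009]] [[0.478, -0.127, 0.022]]
```

All three pink look-alikes toppled by themselves. They were balanced on their tips and fell between 3 and 6 s, while the arm was at the cage far from them. I leave them and insert the stylus.

```bash
python3 -m creep '[{"dx":0.04,"dy":0.02,"dz":0.6,"ax":0,"ay":0,"az":0,"hand":5},{"dx":0,"dy":0,"dz":0.6,"ax":0,"ay":0,"az":0,"hand":5},{"dx":0,"dy":0,"dz":0.3,"ax":0,"ay":0,"az":0,"hand":5},{"dx":0,"dy":0,"dz":0,"ax":0,"ay":0,"az":0,"hand":5}]' 30
python3 -m creep '[{"dx":0,"dy":0,"dz":0.6,"ax":0,"ay":0,"az":0,"hand":5},{"dx":0,"dy":0,"dz":0.6,"ax":0,"ay":0,"az":0,"hand":5},{"dx":0,"dy":0,"dz":0.6,"ax":0,"ay":0,"az":0,"hand":5},{"dx":0,"dy":0,"dz":0,"ax":0,"ay":0,"az":0,"hand":5},{"dx":0,"dy":0,"dz":0,"ax":0,"ay":0,"az":0,"hand":5}]' 30
```

```text
time_s: 20.92
position: [0.5681, -0.3194, 0.1171]
orientation: [[-0.979, -0.205, -0.002], [-0.205, 0.979, 0.001], [0.001, 0.001, -1.0]]
ft_force: [-0.5, 0.0, -0.3]
width: 0.134
finger_force: 30.0
time_s: 21.33
position: [0.5688, -0.3199, 0.0823]
orientation: [[-0.979, -0.205, 0.0], [-0.205, 0.979, 0.0], [-0.0, -0.0, -1.0]]
ft_force: [1.2, -0.5, -0.1]
width: 0.138
finger_force: 30.0
```

```bash
python3 -m creep '[{"dx":0,"dy":0,"dz":0.4,"ax":0,"ay":0,"az":0,"hand":5},{"dx":0,"dy":0,"dz":0.2,"ax":0,"ay":0,"az":0,"hand":5},{"dx":0,"dy":0,"dz":0,"ax":0,"ay":0,"az":0,"hand":5},{"dx":0,"dy":0,"dz":0,"ax":0,"ay":0,"az":0,"hand":5}]' 30
python3 -m creep '[{"dx":0,"dy":0,"dz":0.08,"ax":0,"ay":0,"az":0,"hand":5},{"dx":0,"dy":0,"dz":0,"ax":0,"ay":0,"az":0,"hand":5}]' 30 | grep -E "pos|ft"
python3 -m creep '[{"dx":0,"dy":0,"dz":0.05,"ax":0,"ay":0,"az":0,"hand":5},{"dx":0,"dy":0,"dz":0,"ax":0,"ay":0,"az":0,"hand":5}]' 30 | grep -E "pos|ft"
```

```text
time_s: 21.67
position: [0.5686, -0.3197, 0.0699]
orientation: [[-0.979, -0.205, -0.0], [-0.205, 0.979, 0.0], [0.0, 0.0, -1.0]]
ft_force: [0.5, 0.3, 0.4]
width: 0.136
finger_force: 30.0
position: [0.5687, -0.3198, 0.0684]
ft_force: [0.1, 0.2, -0.3]
position: [0.5686, -0.3197, 0.0673]
ft_force: [-0.7, -1.3, -0.0]
```

```bash
python3 -m creep '[{"dx":0,"dy":0,"dz":0.04,"ax":0,"ay":0,"az":0,"hand":5},{"dx":0,"dy":0,"dz":0,"ax":0,"ay":0,"az":0,"hand":5}]' 30 | grep -E "pos|ft"
python3 -m creep '[{"dx":0,"dy":0,"dz":0.03,"ax":0,"ay":0,"az":0,"hand":5},{"dx":0,"dy":0,"dz":0,"ax":0,"ay":0,"az":0,"hand":5}]' 30 | grep -E "pos|ft"
```

```text
position: [0.5687, -0.3198, 0.0672]
ft_force: [-1.0, 0.8, 3.6]
position: [0.5687, -0.3198, 0.0672]
ft_force: [-1.9, 1.6, 5.8]
```

It is seated on its collar. I release and rise.

```bash
python3 -m creep '[{"dx":0,"dy":0,"dz":0,"ax":0,"ay":0,"az":0,"hand":45},{"dx":0,"dy":0,"dz":0,"ax":0,"ay":0,"az":0,"hand":45},{"dx":0,"dy":0,"dz":0,"ax":0,"ay":0,"az":0,"hand":45},{"dx":0,"dy":0,"dz":0,"ax":0,"ay":0,"az":0,"hand":45},{"dx":0,"dy":0,"dz":0,"ax":0,"ay":0,"az":0,"hand":45},{"dx":0,"dy":0,"dz":-0.6,"ax":0,"ay":0,"az":0,"hand":45},{"dx":0,"dy":0,"dz":-1,"ax":0,"ay":0,"az":0,"hand":45},{"dx":0,"dy":0,"dz":-1,"ax":0,"ay":0,"az":0,"hand":45}]' 15 | grep -E "width|pos|ft"
python3 -m creep '[{"dx":0,"dy":0,"dz":-1,"ax":0,"ay":0,"az":0,"hand":45},{"dx":0,"dy":0,"dz":-1,"ax":0,"ay":0,"az":0,"hand":45},{"dx":0,"dy":0,"dz":-1,"ax":0,"ay":0,"az":0,"hand":45},{"dx":0,"dy":0,"dz":-1,"ax":0,"ay":0,"az":0,"hand":45},{"dx":0,"dy":0,"dz":-1,"ax":0,"ay":0,"az":0.15,"hand":45},{"dx":0,"dy":0,"dz":-1,"ax":0,"ay":0,"az":0.15,"hand":45},{"dx":0,"dy":0,"dz":0,"ax":0,"ay":0,"az":0.159,"hand":45},{"dx":0,"dy":0,"dz":0,"ax":0,"ay":0,"az":0,"hand":45}]' 15 | grep -E "width|pos|ft"
python3 - <<'E'
from h import *
plan(.6666,.0787,.2411,81.2)
a,d=arm.get_image('side');np.savez('side10.npz',a=a,d=d);C=cloud('side',d)
def o(a,C,t):
    h=cv2.cvtColor(a,cv2.COLOR_RGB2HSV);k=cv2.inRange(h,(5,150,70),(20,255,255));k[:290]=0
    n,l,st,ce=cv2.connectedComponentsWithStats(k)
    for i in range(1,n):
        if st[i,4]>20:print(t,st[i],np.median(C[l==i],0).round(3))
S=np.load('side0.npz');o(S['a'],cloud('side',S['d']),'0');o(a,C,'now')
h=cv2.cvtColor(a,cv2.COLOR_RGB2HSV);k=cv2.inRange(h,(50,150,80),(70,255,255));k[180:]=0;q=C[k>0];q=q[q[:,2]<.5];print("tab",len(q),q.min(0),np.median(q,0),q.max(0))
E
```

```text
position: [0.5681, -0.3194, 0.1175]
ft_force: [0.1, 0.4, 0.7]
width: 0.49
position: [0.5693, -0.3201, 0.2394]
ft_force: [0.3, 0.5, -0.1]
width: 0.495
t 23.67 pos [ 0.5693 -0.3201  0.2394] turn/45deg [-0.001  0.004 -0.002] shift/20mm [-1.76 20.45 -0.09] F [ 0.3  0.5 -0.1] w 45.2 ff 0.0
0 [359 309   7  30 182] [ 0.567 -0.325  0.131]
now [358 309   8  30 181] [ 0.567 -0.324  0.129]
tab 10 [0.63360798 0.56368907 0.02214119] [0.63665934 0.57080587 0.02794977] [0.6416987  0.5783004  0.03289406]
```

```bash
python3 -m creep '[{"dx":-0.09,"dy":1,"dz":0,"ax":0,"ay":0,"az":0,"hand":45},{"dx":-0.09,"dy":1,"dz":0,"ax":0,"ay":0,"az":0,"hand":45},{"dx":-0.09,"dy":1,"dz":0,"ax":0,"ay":0,"az":0,"hand":45},{"dx":-0.09,"dy":1,"dz":0,"ax":0,"ay":0,"az":0,"hand":45},{"dx":-0.09,"dy":1,"dz":0,"ax":0,"ay":0,"az":0,"hand":45},{"dx":-0.09,"dy":1,"dz":0,"ax":0,"ay":0,"az":0,"hand":45},{"dx":-0.09,"dy":1,"dz":0,"ax":0,"ay":0,"az":0,"hand":45},{"dx":-0.09,"dy":1,"dz":0,"ax":0,"ay":0,"az":0,"hand":45}]' >/dev/null
python3 -m creep '[{"dx":-0.09,"dy":1,"dz":0,"ax":0,"ay":0,"az":0,"hand":45},{"dx":-0.09,"dy":1,"dz":0,"ax":0,"ay":0,"az":0,"hand":45},{"dx":-0.09,"dy":1,"dz":0,"ax":0,"ay":0,"az":0,"hand":45},{"dx":-0.09,"dy":1,"dz":0,"ax":0,"ay":0,"az":0,"hand":45},{"dx":-0.09,"dy":1,"dz":0,"ax":0,"ay":0,"az":0,"hand":45},{"dx":-0.09,"dy":1,"dz":0,"ax":0,"ay":0,"az":0,"hand":45},{"dx":-0.09,"dy":1,"dz":0,"ax":0,"ay":0,"az":0,"hand":45},{"dx":-0.09,"dy":1,"dz":0,"ax":0,"ay":0,"az":0,"hand":45}]' >/dev/null
python3 -m creep '[{"dx":-0.09,"dy":1,"dz":0,"ax":0,"ay":0,"az":0,"hand":45},{"dx":-0.09,"dy":1,"dz":0,"ax":0,"ay":0,"az":0,"hand":45},{"dx":-0.09,"dy":1,"dz":0,"ax":0,"ay":0,"az":0,"hand":45},{"dx":-0.09,"dy":1,"dz":0,"ax":0,"ay":0,"az":0,"hand":45},{"dx":0,"dy":0.45,"dz":0,"ax":0,"ay":0,"az":0,"hand":45},{"dx":0,"dy":0,"dz":0,"ax":0,"ay":0,"az":0,"hand":45},{"dx":0,"dy":0,"dz":0,"ax":0,"ay":0,"az":0,"hand":45}]' >/dev/null
python3 - <<'E'
from h import *
plan(.6666,.0788,.183,81.2)
E
```

```text
t 25.63 pos [0.6663 0.0786 0.2371] turn/45deg [-0.002 -0.002  0.003] shift/20mm [-0.01  0.01  2.7 ] F [-0.1  0.1 -1.1] w 45.0 ff 0.0
```

```bash
python3 -m creep '[{"dx":0,"dy":0,"dz":0.9,"ax":0,"ay":0,"az":0,"hand":45},{"dx":0,"dy":0,"dz":1,"ax":0,"ay":0,"az":0,"hand":45},{"dx":0,"dy":0,"dz":0.8,"ax":0,"ay":0,"az":0,"hand":45},{"dx":0,"dy":0,"dz":0,"ax":0,"ay":0,"az":0,"hand":10},{"dx":0,"dy":0,"dz":0,"ax":0,"ay":0,"az":0,"hand":10},{"dx":0,"dy":0,"dz":0,"ax":0,"ay":0,"az":0,"hand":10},{"dx":0,"dy":0,"dz":0,"ax":0,"ay":0,"az":0,"hand":10},{"dx":0,"dy":0,"dz":0,"ax":0,"ay":0,"az":0,"hand":10}]' 15
python3 -m creep '[{"dx":0,"dy":0,"dz":0,"ax":0,"ay":0,"az":0,"hand":10},{"dx":0,"dy":0,"dz":0,"ax":0,"ay":0,"az":0,"hand":10}]' 15
```

```text
time_s: 26.3
position: [0.6676, 0.0786, 0.1856]
orientation: [[-0.988, 0.153, 0.003], [0.153, 0.988, -0.0], [-0.003, 0.0, -1.0]]
ft_force: [-0.4, -0.7, 1.0]
width: 0.221
finger_force: 15.0
time_s: 26.47
position: [0.6677, 0.0785, 0.1856]
orientation: [[-0.988, 0.153, 0.003], [0.153, 0.988, -0.0], [-0.003, 0.0, -1.0]]
ft_force: [-0.6, -1.3, 4.9]
width: 0.22
finger_force: 15.0
```

```bash
python3 -m creep '[{"dx":0.81,"dy":0,"dz":-0.06,"ax":0,"ay":0,"az":0,"hand":10},{"dx":0.81,"dy":0,"dz":0.01,"ax":0,"ay":0,"az":0,"hand":10},{"dx":0.81,"dy":0,"dz":0.09,"ax":0,"ay":0,"az":0,"hand":10},{"dx":0.8,"dy":0,"dz":0.16,"ax":0,"ay":0,"az":0,"hand":10},{"dx":0.78,"dy":0,"dz":0.24,"ax":0,"ay":0,"az":0,"hand":10},{"dx":0.75,"dy":0,"dz":0.31,"ax":0,"ay":0,"az":0,"hand":10},{"dx":0.72,"dy":0,"dz":0.38,"ax":0,"ay":0,"az":0,"hand":10},{"dx":0.68,"dy":0,"dz":0.44,"ax":0,"ay":0,"az":0,"hand":10}]' 15
python3 -m creep '[{"dx":0.64,"dy":0,"dz":0.5,"ax":0,"ay":0,"az":0,"hand":10},{"dx":0.59,"dy":0,"dz":0.56,"ax":0,"ay":0,"az":0,"hand":10},{"dx":0.53,"dy":0,"dz":0.61,"ax":0,"ay":0,"az":0,"hand":10},{"dx":0.47,"dy":0,"dz":0.66,"ax":0,"ay":0,"az":0,"hand":10},{"dx":0.41,"dy":0,"dz":0.7,"ax":0,"ay":0,"az":0,"hand":10},{"dx":0,"dy":0,"dz":0,"ax":0,"ay":0,"az":0,"hand":10}]' 15
```

```text
time_s: 27.13
position: [0.546, 0.0974, 0.1538]
orientation: [[-0.988, 0.153, 0.005], [0.153, 0.988, -0.001], [-0.005, 0.0, -1.0]]
ft_force: [2.9, -1.6, 1.9]
width: 0.218
finger_force: 15.0
time_s: 27.63
position: [0.4912, 0.1059, 0.0901]
orientation: [[-0.988, 0.152, -0.002], [0.152, 0.988, -0.0], [0.002, -0.001, -1.0]]
ft_force: [1.8, -1.0, -4.9]
width: 0.22
finger_force: 15.0
```

```bash
python3 -m creep '[{"dx":0.34,"dy":0,"dz":0.74,"ax":0,"ay":0,"az":0,"hand":10},{"dx":0.27,"dy":0,"dz":0.76,"ax":0,"ay":0,"az":0,"hand":10},{"dx":0.2,"dy":0,"dz":0.7,"ax":0,"ay":0,"az":0,"hand":10},{"dx":0,"dy":0,"dz":0,"ax":0,"ay":0,"az":0,"hand":10}]' 15
python3 -m creep '[{"dx":0.1,"dy":0,"dz":0.4,"ax":0,"ay":0,"az":0,"hand":10},{"dx":0.05,"dy":0,"dz":0.4,"ax":0,"ay":0,"az":0,"hand":10},{"dx":0,"dy":0,"dz":0,"ax":0,"ay":0,"az":0,"hand":10}]' 15
```

```text
time_s: 27.97
position: [0.4765, 0.1081, 0.0467]
orientation: [[-0.988, 0.153, -0.001], [0.153, 0.988, -0.001], [0.001, -0.001, -1.0]]
ft_force: [1.3, -1.5, -3.6]
width: 0.217
finger_force: 15.0
time_s: 28.22
position: [0.4741, 0.1086, 0.0312]
orientation: [[-0.988, 0.153, -0.0], [0.153, 0.988, -0.0], [-0.0, -0.0, -1.0]]
ft_force: [1.2, -2.6, -4.1]
width: 0.219
finger_force: 15.0
```

```bash
for i in 1; do python3 -m creep '[{"dx":0,"dy":0,"dz":0.25,"ax":0,"ay":0,"az":0,"hand":10},{"dx":0,"dy":0,"dz":0,"ax":0,"ay":0,"az":0,"hand":10}]' 15; done | grep -E "pos|ft"
python3 -m creep '[{"dx":0,"dy":0,"dz":0.2,"ax":0,"ay":0,"az":0,"hand":10},{"dx":0,"dy":0,"dz":0,"ax":0,"ay":0,"az":0,"hand":10}]' 15 | grep -E "pos|ft"
python3 -m creep '[{"dx":0,"dy":0,"dz":0.1,"ax":0,"ay":0,"az":0,"hand":10},{"dx":0,"dy":0,"dz":0,"ax":0,"ay":0,"az":0,"hand":10}]' 15 | grep -E "pos|ft"
```

```text
position: [0.4736, 0.1086, 0.0264]
ft_force: [-0.3, -2.4, -3.4]
position: [0.4738, 0.1086, 0.0234]
ft_force: [-1.7, -3.4, 4.7]
position: [0.4741, 0.1086, 0.0225]
ft_force: [-5.1, -4.0, 13.4]
```

It meets a stop. I release, rise and check the tab height.

```bash
python3 -m creep '[{"dx":0,"dy":0,"dz":0.05,"ax":0,"ay":0,"az":0,"hand":10},{"dx":0,"dy":0,"dz":0,"ax":0,"ay":0,"az":0,"hand":10},{"dx":-0.05,"dy":0,"dz":0,"ax":0,"ay":0,"az":0,"hand":45},{"dx":0,"dy":0,"dz":0,"ax":0,"ay":0,"az":0,"hand":45},{"dx":0,"dy":0,"dz":0,"ax":0,"ay":0,"az":0,"hand":45},{"dx":0,"dy":0,"dz":0,"ax":0,"ay":0,"az":0,"hand":45},{"dx":0,"dy":0,"dz":-0.5,"ax":0,"ay":0,"az":0,"hand":45},{"dx":0,"dy":0,"dz":-1,"ax":0,"ay":0,"az":0,"hand":45}]' 15 | grep -E "pos|ft|wid"
python3 -m creep '[{"dx":0,"dy":0,"dz":-1,"ax":0,"ay":0,"az":0,"hand":45},{"dx":0,"dy":0,"dz":-1,"ax":0,"ay":0,"az":0,"hand":45},{"dx":0,"dy":0,"dz":-1,"ax":0,"ay":0,"az":0,"hand":45},{"dx":0.5,"dy":0,"dz":-1,"ax":0,"ay":0,"az":0,"hand":5},{"dx":0.5,"dy":0,"dz":-1,"ax":0,"ay":0,"az":0,"hand":5},{"dx":0.5,"dy":0,"dz":-1,"ax":0,"ay":0,"az":0,"hand":5},{"dx":0,"dy":0,"dz":-1,"ax":0,"ay":0,"az":0,"hand":5},{"dx":0,"dy":0,"dz":0,"ax":0,"ay":0,"az":0,"hand":5}]' 15 | grep -E "time|pos"
python3 - <<'E'
from h import *
for n in("side","top"):
    a,d=arm.get_image(n);C=cloud(n,d);np.savez(n+"11.npz",a=a,d=d)
    h=cv2.cvtColor(a,cv2.COLOR_RGB2HSV);k=cv2.inRange(h,(50,180,100),(70,255,255))
    q=C[k>0];q=q[(abs(q[:,0]-.48)<.04)&(abs(q[:,1]-.107)<.03)&(q[:,2]>.05)&(q[:,2]<.3)]
    if len(q):print(n,"tab",len(q),q.min(0).round(3),np.median(q,0).round(3),q.max(0).round(3))
    m=(abs(C[...,0]-.59)<.05)&(abs(C[...,1]-.09)<.04)&(C[...,2]>.05)&(C[...,2]<.2);q=C[m]
    A=np.c_[(q[:,:2]-[.572,.018])@np.array([[.9882,.153],[-.153,.9882]]),np.ones(len(q))]
    for _ in range(3):
        c=np.linalg.lstsq(A,q[:,2],rcond=None)[0];r=abs(A@c-q[:,2]);A,q=A[r<2.5*np.median(r)+1e-4],q[r<2.5*np.median(r)+1e-4]
    print(n,"tray top slope along x,y",c.round(4),len(q),np.median(q[:,2]))
E
```

```text
position: [0.4727, 0.1085, 0.0481]
ft_force: [0.0, -0.2, 1.4]
width: 0.494
time_s: 30.05
position: [0.4473, 0.1141, 0.1935]
side tab 51 [0.467 0.094 0.078] [0.484 0.104 0.083] [0.498 0.112 0.087]
side tray top slope along x,y [-0.0083  0.0052  0.0888] 682 0.08915425168232105
top tray top slope along x,y [-0.0094 -0.0026  0.0899] 1023 0.08953911892872113
```

The tab top is at 0.083 m, its home height. I'll press once with closed fingers to be sure it is fully home.

```bash
python3 -m creep '[{"dx":-0.7,"dy":0,"dz":0.5,"ax":0,"ay":0,"az":0,"hand":0},{"dx":-0.8,"dy":-0.05,"dz":1,"ax":0,"ay":0,"az":0,"hand":0},{"dx":0,"dy":0,"dz":1,"ax":0,"ay":0,"az":0,"hand":0},{"dx":0,"dy":0,"dz":1,"ax":0,"ay":0,"az":0,"hand":0},{"dx":0,"dy":0,"dz":1,"ax":0,"ay":0,"az":0,"hand":0},{"dx":0,"dy":0,"dz":1,"ax":0,"ay":0,"az":0,"hand":0},{"dx":0,"dy":0,"dz":1,"ax":0,"ay":0,"az":0,"hand":0},{"dx":0,"dy":0,"dz":0,"ax":0,"ay":0,"az":0,"hand":0}]' | grep -E "pos|ft"
python3 -m creep '[{"dx":0,"dy":0,"dz":0.35,"ax":0,"ay":0,"az":0,"hand":0},{"dx":0,"dy":0,"dz":0.2,"ax":0,"ay":0,"az":0,"hand":0},{"dx":0,"dy":0,"dz":0,"ax":0,"ay":0,"az":0,"hand":0}]' | grep -E "pos|ft"
python3 -m creep '[{"dx":0,"dy":0,"dz":0.1,"ax":0,"ay":0,"az":0,"hand":0},{"dx":0,"dy":0,"dz":0,"ax":0,"ay":0,"az":0,"hand":0}]' | grep -E "pos|ft"
```

```text
position: [0.4704, 0.1068, 0.0549]
ft_force: [-0.4, 0.3, -0.1]
position: [0.4746, 0.1077, 0.0486]
ft_force: [-0.4, 0.3, -0.1]
position: [0.4751, 0.1078, 0.0474]
ft_force: [-0.5, 0.9, 0.4]
```

```bash
python3 -m creep '[{"dx":0,"dy":0,"dz":0.15,"ax":0,"ay":0,"az":0,"hand":0},{"dx":0,"dy":0,"dz":0,"ax":0,"ay":0,"az":0,"hand":0}]' | grep -E "pos|ft"
python3 -m creep '[{"dx":0,"dy":0,"dz":0.1,"ax":0,"ay":0,"az":0,"hand":0},{"dx":0,"dy":0,"dz":0,"ax":0,"ay":0,"az":0,"hand":0}]' | grep -E "pos|ft"
python3 -m creep '[{"dx":0,"dy":0,"dz":0.08,"ax":0,"ay":0,"az":0,"hand":0},{"dx":0,"dy":0,"dz":0,"ax":0,"ay":0,"az":0,"hand":0}]' | grep -E "pos|ft"
```

```text
position: [0.4747, 0.1077, 0.044]
ft_force: [0.9, -0.4, 0.5]
position: [0.475, 0.1077, 0.0432]
ft_force: [-2.6, -0.3, 9.7]
position: [0.475, 0.1077, 0.0431]
ft_force: [-6.1, -0.5, 19.6]
```

It is solid at home. I retract and take a last look.

```bash
python3 -m creep '[{"dx":0,"dy":0,"dz":-0.5,"ax":0,"ay":0,"az":0,"hand":0},{"dx":0,"dy":0,"dz":-1,"ax":0,"ay":0,"az":0,"hand":0},{"dx":0,"dy":0,"dz":-1,"ax":0,"ay":0,"az":0,"hand":0},{"dx":0,"dy":0,"dz":-1,"ax":0,"ay":0,"az":0,"hand":0},{"dx":1,"dy":0,"dz":-1,"ax":0,"ay":0,"az":0,"hand":0},{"dx":1,"dy":0,"dz":-1,"ax":0,"ay":0,"az":0,"hand":0},{"dx":1,"dy":0,"dz":-1,"ax":0,"ay":0,"az":0,"hand":0},{"dx":0,"dy":0,"dz":0,"ax":0,"ay":0,"az":0,"hand":0}]' | grep -E "time|pos|ft"
python3 - <<'E'
from h import *
a,d=arm.get_image('side')
cv2.imwrite('pics/s12.png',cv2.resize(a[150:450,200:460],None,fx=2,fy=2,interpolation=2)[:,:,::-1])
E
```

```text
time_s: 32.4
position: [0.4145, 0.1175, 0.1738]
ft_force: [-0.4, 0.3, 0.1]
```

View pics/s12.png

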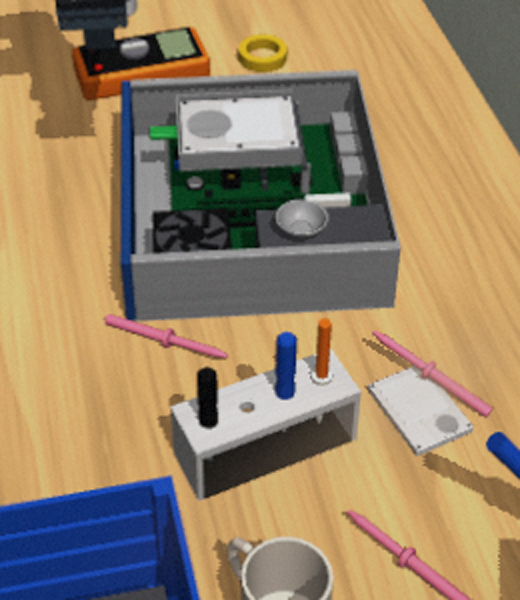

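The cage is home with its tab at crop (162,131). The stylus stands on its collar at (323,350), and the dish and bystanders are in place.

```bash
python3 -c "
from rig import arm
print(arm.job_done())"
```

```text
the job is handed in; nothing more can be done
None
```

Job handed in at about 32 s: I swung the cage upright, held the button fully down for over 2 s, put the stylus back on its collar in its own hole, and folded the cage home; the three pink look-alikes toppled between 3 and 6 s while the arm was only at the cage, and I left them lying.

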